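# Gauge the screw caps and restock the lane

### The job

First bring the old cap in the stock lane forward to the lane's front end, the end nearest you. Then take the incoming caps standing in the row one at a time, the nearest first, and screw each clockwise onto the thread gauge as far as it will go: stand the caps that turn fully home upright in the lane behind the old one, and those that stop short upright in the grey reject tray. Leave the other things where they stand.

Things in the scene. Friction and masses are not known exactly. Their poses are not given: they have to be found in the camera images.
- cap_1a: nearest incoming cap in the row, counted outwards along x; one of cap_1a, cap_1b is there, the other always reads None (the letter is no mark of quality). White, 60 mm diameter, open below; upright grip bar on its 40 mm high roof, along the cap's x: 46 long, 14 thick, 40 to 68 mm above the rim. Origin: centre of the lower rim, z up; 0.11 kg. 3 inner pins at 0, 120, 240 deg from x, 7 mm above the rim
- cap_1b: nearest incoming cap in the row, counted outwards along x; one of cap_1a, cap_1b is there, the other always reads None (the letter is no mark of quality). White, 60 mm diameter, open below; upright grip bar on its 40 mm high roof, along the cap's x: 46 long, 14 thick, 40 to 68 mm above the rim. Origin: centre of the lower rim, z up; 0.11 kg. 3 inner pins at 0, 120, 240 deg from x, 7 mm above the rim
- cap_2a: second incoming cap in the row, counted outwards along x; one of cap_2a, cap_2b is there, the other always reads None (the letter is no mark of quality). White, 60 mm diameter, open below; upright grip bar on its 40 mm high roof, along the cap's x: 46 long, 14 thick, 40 to 68 mm above the rim. Origin: centre of the lower rim, z up; 0.11 kg. 3 inner pins at 0, 120, 240 deg from x, 7 mm above the rim
- cap_2b: second incoming cap in the row, counted outwards along x; one of cap_2a, cap_2b is there, the other always reads None (the letter is no mark of quality). White, 60 mm diameter, open below; upright grip bar on its 40 mm high roof, along the cap's x: 46 long, 14 thick, 40 to 68 mm above the rim. Origin: centre of the lower rim, z up; 0.11 kg. 3 inner pins at 0, 120, 240 deg from x, 7 mm above the rim
- cap_3a: third incoming cap in the row, counted outwards along x; one of cap_3a, cap_3b is there, the other always reads None (the letter is no mark of quality). White, 60 mm diameter, open below; upright grip bar on its 40 mm high roof, along the cap's x: 46 long, 14 thick, 40 to 68 mm above the rim. Origin: centre of the lower rim, z up; 0.11 kg. 3 inner pins at 0, 120, 240 deg from x, 7 mm above the rim
- cap_3b: third incoming cap in the row, counted outwards along x; one of cap_3a, cap_3b is there, the other always reads None (the letter is no mark of quality). White, 60 mm diameter, open below; upright grip bar on its 40 mm high roof, along the cap's x: 46 long, 14 thick, 40 to 68 mm above the rim. Origin: centre of the lower rim, z up; 0.11 kg. 3 inner pins at 0, 120, 240 deg from x, 7 mm above the rim
- cap_4a: fourth incoming cap in the row, counted outwards along x; at most one of cap_4a, cap_4b is there, the other always reads None (the letter is no mark of quality). White, 60 mm diameter, open below; upright grip bar on its 40 mm high roof, along the cap's x: 46 long, 14 thick, 40 to 68 mm above the rim. Origin: centre of the lower rim, z up; 0.11 kg. 3 inner pins at 0, 120, 240 deg from x, 7 mm above the rim
- cap_4b: fourth incoming cap in the row, counted outwards along x; at most one of cap_4a, cap_4b is there, the other always reads None (the letter is no mark of quality). White, 60 mm diameter, open below; upright grip bar on its 40 mm high roof, along the cap's x: 46 long, 14 thick, 40 to 68 mm above the rim. Origin: centre of the lower rim, z up; 0.11 kg. 3 inner pins at 0, 120, 240 deg from x, 7 mm above the rim
- cap_old: the cap already in stock, standing towards the far end of the lane; outside like the incoming ones: 60 mm diameter, 68 mm tall, grip bar along its x axis 46 x 14 mm, 40 to 68 mm above the rim; origin at the centre of its lower rim; not to be gauged
- gauge: fixed thread gauge: dark steel disc 100 mm across, 12 thick, steel shoulder 66 mm across up to z = 18 mm, upright stud of 26 mm diameter with blunt tip at z = 52 mm; three-start right-hand thread 43 mm across: clockwise from above lowers a cap 0.1 mm a degree (36 mm a turn). Ribs start at 0, 120, 240 deg from the gauge's x axis. Origin: centre of the underside
- gauge_seat (a point): on the gauge's axis on the shoulder, z = 18 mm, axes as the gauge's; origin of a cap fully home. A cap set on with yaw 20 to 30 deg above the gauge's (modulo 120) rests on the thread with its rim 10 to 12 mm above this; 20 to 30 deg clockwise its pins pass under the ribs, 85 deg on its rim meets the shoulder, up to 20 deg more and it is tight
- gauge_tip (a point): centre of the stud's blunt tip, 52 mm above the table. The cavity of a faulty cap is too shallow: it meets this tip with its rim 5 mm above the shoulder, about 50 deg before home, and jams if turned on. To take a cap off, turn it back as far as it was turned on, letting it rise; the thread holds a cap let go part-way
- lane: fixed dark steel stock lane, an open channel along its own x axis; inside 330 mm long and 70 mm wide, floor 4 mm above the table, side and far walls 26 mm high, front lip (towards the robot, -x) 16 mm high. Origin: centre of the underside
- lane_front (a point): on the lane's floor, in the middle of the inner face of the front lip; x points along the lane to its far end; a cap that stands against the lip has its origin 30 mm from here in x
- tray: fixed grey reject tray, outside 270 (x) x 90 (y) x 24 mm, walls and floor 5 mm thick; origin: centre of the underside
- tray_in (a point): centre of the reject tray's inner floor, 5 mm above the table; axes as the tray's
- stain_bottle_a: amber bottle, 45 mm across, 90 tall; bystander, loose; origin under its centre
- stain_bottle_b: amber bottle, 45 mm across, 90 tall; bystander, loose; origin under its centre
- specimen_cup: specimen cup with a red lid, 52 mm across, 64 tall (a bystander, not one of the caps); bystander, loose; origin under its centre
- oil_dropper: small white dropper bottle, 27 mm across, 74 tall, not always there; bystander, loose; origin under its centre
- rubber_stamp: wooden hand stamp, 24 x 48 x 64 mm; bystander, loose; origin under its centre
Not all that is in view belongs to the job. What is shaped like the cap_3a but purple is not meant.

How it is judged:
By the outcome, as a careful person would: the job done as asked, in the order asked, and still so for the second after the job is handed in, with the robot touching nothing.
Of cap_1a, cap_1b only 1 to 1 are there at a start; the rules pass over those that are not, and their reading is None.
Of cap_2a, cap_2b only 1 to 1 are there at a start; the rules pass over those that are not, and their reading is None.
Of cap_3a, cap_3b only 1 to 1 are there at a start; the rules pass over those that are not, and their reading is None.
Of cap_4a, cap_4b, oil_dropper only 1 to 1 are there at a start; the rules pass over those that are not, and their reading is None.
At some moment in a run one of cap_1a, cap_1b, cap_2a, cap_2b, cap_3a, cap_3b, cap_4a, cap_4b, cap_old may be knocked a few centimetres aside while the robot is not near it.
Once in a run the grip may slacken for a moment while it holds something.
It also fails if it takes over 210 s, if anything falls off the work surface, if the arm or the gripper's body presses on something with over 40 N, if the wrist force passes 120 N, or if a joint passes its speed limit or range.

### The arm

A 6-joint arm with a two-finger parallel gripper is mounted at the origin on a cart in front of the work surface, level with it; the furniture and walls round the work are solid. World frame = base frame: x ahead of the robot, y to its left, z up, the work surface at z = 0. Lengths are in m, angles in rad, forces in N, time in s.
With the tool pointing down it reaches from about 0.35 to 0.975 m from the base axis. Payload 4.9 kg.
Tool frame: the origin (TCP) lies at the very end of the fingers, on their centre line; the grasp point (between the pads) lies 19 mm behind it (manip.grip_depth is the distance from the TCP to the grasp point, in m); z points along the fingers, x is the direction in which the jaws open and shut, and the axes are right-handed (so a half turn about z gives the same grasp; the last joint's range is limited). The gripper opens to 85 mm and grips with 20 to 120 N. Pads are 22 mm wide; open, the fingers measure 114 mm over their backs; the gripper's body (76 mm by 85 mm) begins 54 mm behind the grasp point. The pads swing forward as they close: fully open they stand 13 mm farther back than shut.
Start: joints at [1.009, 0.053, 1.613, -0, 1.476, -0.119], TCP at [0.268, 0.565, 0.231] pointing down, gripper open.
Joint ranges: [-3.01, 3.01], [-1.01, 2.22], [0.06, 2.58], [-1.02, 4.17], [0.09, 2.62], [-3.14, 3.14]. Speed limits (rad/s): [2.57, 2.57, 3.14, 3.14, 3.14, 3.14].

### API

Orientations are given as a unit quaternion [w, x, y, z].
In Python, from plant import manip gives the robot as it stands. The module is installed in compiled form; this text tells all that it offers.
- The arm moves only by the shell command python3 -m crank 'ROWS' [OPENING]. ROWS is JSON, a list of rows, each a list of 4 numbers: the shift along the tool's x, y, z in cm, then the turn about the tool's z in units of 6 degrees (1.0 is 6 degrees). A call has 1 to 10 rows; each row shifts and turns the commanded pose from where the row before left it, along the tool's axes as they then stand; what a row does not reach is not made up. A row lasts 1/12 s, in which the tool goes at most 41.7 mm and 7.16 degrees, less where a joint would pass 70% of its speed; a pose out of reach is approached as far as the arm can. A call with a gripper value outside its range is refused whole. OPENING is the opening, from 0 (shut) to 1 (fully open), set as the call begins (- or left out, the last holds). The fingers move at their own pace and stop on an object; the grip force is fixed at half the most. Time passes only in rows, so rows that do not move let the fingers close. It gives the time, the measured TCP pose, the force and the opening at its end, in the units of the state.
- manip.state(): the state, without advancing time (a new reading comes with each control period).
- manip.grab_frame(name): name is "side" or "top" or "wrist"; returns a dict with "img" (400x640x3 uint8, red, green, blue), "intrinsics" (3x3 intrinsics, pixels), "D" ([k1, k2, p1, p2, k3] as OpenCV has them; the pictures are not rectified), "position" and "orientation" of the camera in the world. Camera axes: x right, y up, looking along -z (the intrinsics and any distortion apply to the point x, -y, -z); pixel columns grow to the right and rows downward; lengths in m; the calibration is good to about 2 mm. A picture is of the moment at which its call begins. There is no depth.
- manip.job_done(): hands the job in, once; it reports no verdict.
The state is a dict: "time": time; "joint_pos": joint angles; "joint_vel": joint speeds; "joint_efforts": joint torques, N m; "tool_pos": TCP position; "tool_rot": TCP orientation; "contact_force": force on the tool from outside, world axes, zero at the start; "ft_torque": the same for the moment, N m; "gripper_width": opening from 0.0 (shut) to 1.0 (fully open).
Only numpy, scipy, OpenCV 4.12 (cv2) and the standard library are available. Lean on these libraries where they do the work, as an engineer would, in place of code of your own. Each camera call takes 0.05 s, during which the arm holds its last target.

## Working session

There is one attempt and no reset: what is moved stays moved. The work goes in short steps, Python scripts to look and compute and a shell command to move; the robot and the scene stay as the last step left them, time stands still between calls to the robot, and variables do not carry over. Pictures are saved under pics/ and viewed, and the job is handed in when it is done.

```bash
mkdir -p pics
cat > h.py <<'E'
import numpy as np, cv2
from plant import manip
from scipy.spatial.transform import Rotation as R
def rot(q): return R.from_quat([q[1],q[2],q[3],q[0]])
def save(f,n,crop=None,s=1):
    im=cv2.cvtColor(f["img"],cv2.COLOR_RGB2BGR)
    if crop: x0,y0,x1,y1=crop; im=im[y0:y1,x0:x1]
    if s!=1: im=cv2.resize(im,None,fx=s,fy=s,interpolation=cv2.INTER_CUBIC)
    cv2.imwrite("pics/"+n+".png",im)
def ray(f,uv,z):
    p=cv2.undistortPoints(np.array(uv,float).reshape(-1,1,2),np.array(f["intrinsics"]),np.array(f["D"])).reshape(-1,2)
    d=np.c_[p[:,0],-p[:,1],-np.ones(len(p))]; d=rot(f["orientation"]).apply(d); o=np.array(f["position"])
    return o+d*((z-o[2])/d[:,2])[:,None]
def proj(f,P):
    P=np.atleast_2d(P)-np.array(f["position"]); c=rot(f["orientation"]).inv().apply(P); c=c*[1,-1,-1]
    return cv2.projectPoints(c,np.zeros(3),np.zeros(3),np.array(f["intrinsics"]),np.array(f["D"]))[0].reshape(-1,2)
E
python3 - <<'E'
from h import *
for n in("side","top","wrist"):
    f=manip.grab_frame(n); save(f,n+"0"); print(n,f["position"],f["orientation"],f["intrinsics"],f["D"])
s=manip.state(); print(s)
E
```

```text
side [0.58578182 0.9849198  1.07994104] [0.00836081 0.00667896 0.4032236  0.91503892] [[481.40706484   0.         317.76431261]
 [  0.         481.40706484 197.89610392]
 [  0.           0.           1.        ]] [-0.05230811  0.          0.          0.          0.        ]
top [ 0.38279756 -0.11468303  1.81191577] [-0.69896699 -0.0374857   0.03649301  0.71323785] [[516.44738739   0.         314.49413938]
 [  0.         516.44738739 198.55796085]
 [  0.           0.           1.        ]] [-0.0083197  0.         0.         0.         0.       ]
wrist [0.19946148 0.59761626 0.37255567] [ 0.83506184 -0.12768823 -0.08026935  0.5290787 ] [[349.36385648   0.         320.33852358]
 [  0.         349.36385648 198.62200645]
 [  0.           0.           1.        ]] [0.01117918 0.         0.         0.         0.        ]
{'time': 0.15, 'joint_pos': array([ 1.00901039e+00,  5.32213546e-02,  1.61396486e+00,  1.54099832e-05,
        1.47597968e+00, -1.19029019e-01]), 'joint_vel': array([-0.00070301, -0.00054314, -0.00453326,  0.00021327, -0.00121296,
       -0.00031397]), 'joint_efforts': array([ 6.91496589e-04, -3.94237375e+01, -3.70724809e+01, -1.42731233e-04,
        4.61574949e-03, -1.59058878e-06]), 'tool_pos': array([0.26752784, 0.56432384, 0.23034363]), 'tool_rot': array([ 3.31676525e-04,  8.45113191e-01,  5.34586827e-01, -7.13314625e-04]), 'contact_force': array([0.48944866, 0.01929027, 0.83639589]), 'ft_torque': array([-0.00492189, -0.01751148,  0.02768448]), 'gripper_width': 0.997696004477836}
```

View pics/side0.png

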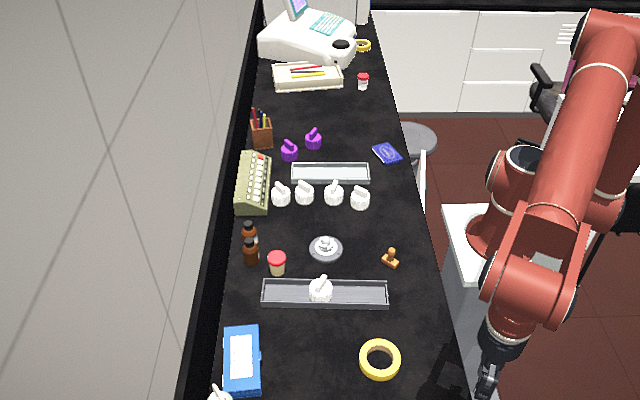

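View pics/top0.png

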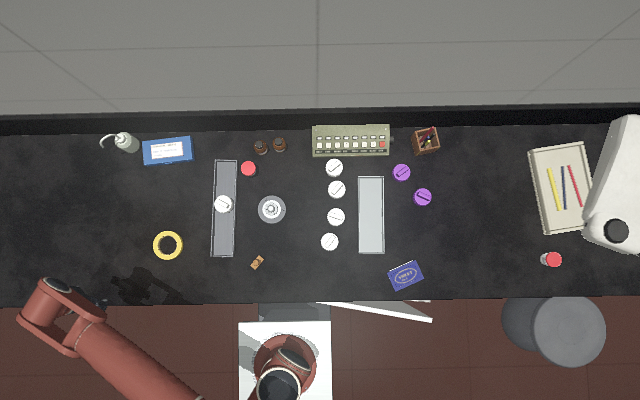

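View pics/wrist0.png

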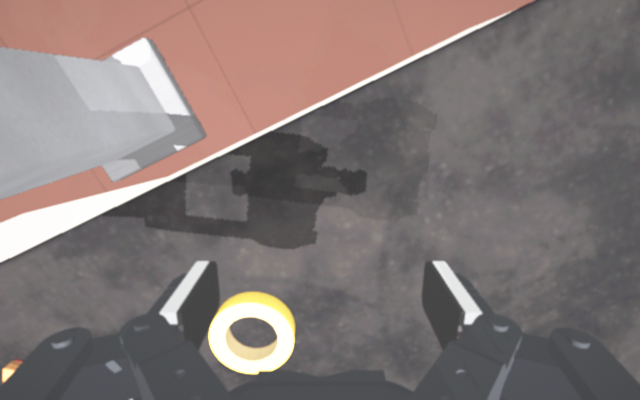

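Top view: four white incoming caps at (330,242), (336,217), (336,189), (334,168). The old cap is in the lane at (223,204), the gauge at (271,209) and the reject tray at (371,215). Look-alikes are the purple caps at (402,172) and (423,197), and the red-lidded cup at (248,169). The nearest incoming cap is (330,242). I'll check these with close crops.

Run:
```python
from h import *
f=manip.grab_frame("top"); save(f,"topc",(200,140,400,290),4)
f2=manip.grab_frame("side"); save(f2,"sidec",(220,140,420,310),4)
for n,uv,z in [("c1",(330,242),.04),("c2",(336,217),.04),("c3",(336,189),.04),("c4",(334,168),.04),("old",(223,204),.044),("gauge",(271.5,209.5),.012)]: print(n,ray(f,[uv],z).round(4))
print("lane",ray(f,[(215,160),(237,160),(211,256),(234,257)],.026).round(4))
print("tray",ray(f,[(359,177),(383,177),(359,253),(384,253)],.024).round(4))
```

```text
c1 [[ 0.4185 -0.1641  0.04  ]]
c2 [[ 0.5037 -0.1867  0.04  ]]
c3 [[ 0.6007 -0.189   0.04  ]]
c4 [[ 0.6742 -0.1839  0.04  ]]
old [[0.5561 0.201  0.044 ]]
gauge [[0.5365 0.0371 0.012 ]]
lane [[0.7135 0.2321 0.026 ]
 [0.7119 0.1549 0.026 ]
 [0.379  0.2459 0.026 ]
 [0.374  0.1667 0.026 ]]
tray [[ 0.6432 -0.2711  0.024 ]
 [ 0.6415 -0.355   0.024 ]
 [ 0.3791 -0.2635  0.024 ]
 [ 0.3774 -0.3495  0.024 ]]
```

View pics/topc.png

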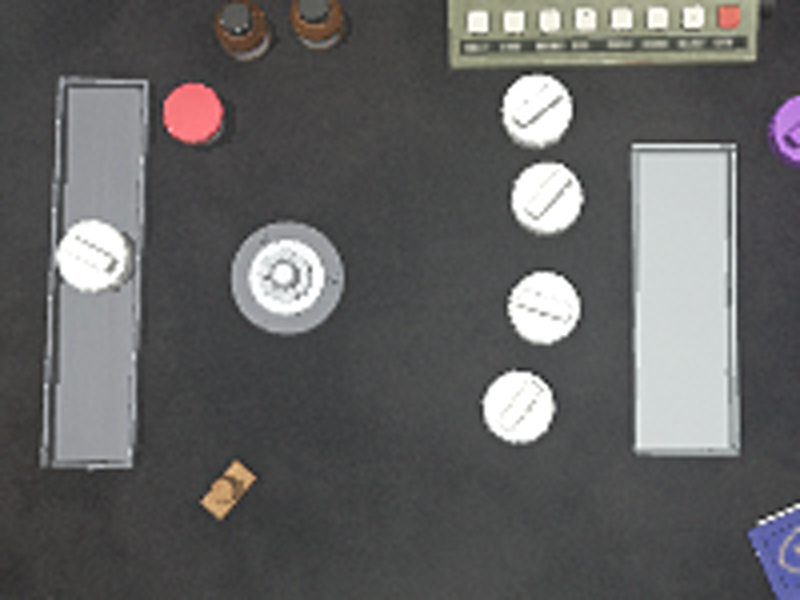

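View pics/sidec.png

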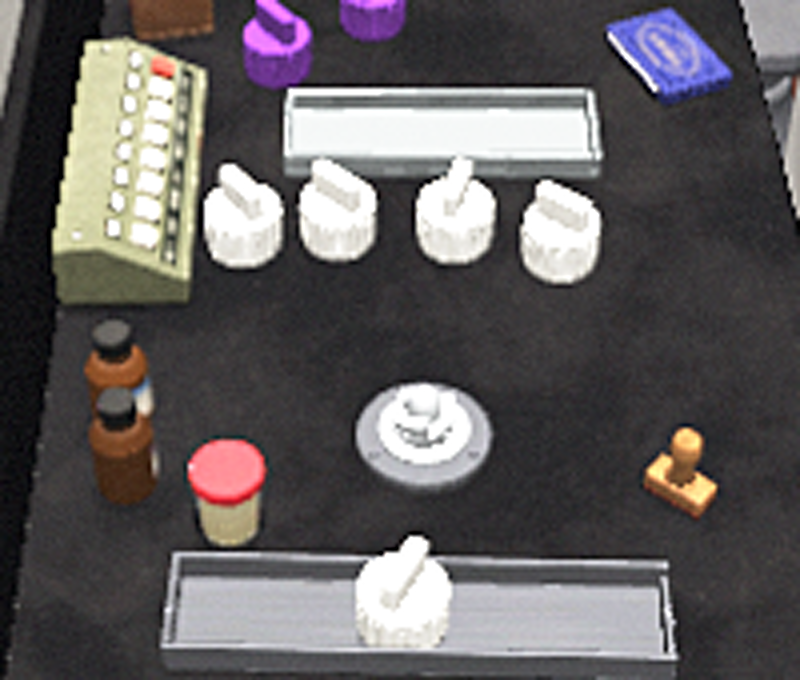

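```bash
cat >> h.py <<'E'
def pose():
    s=manip.state(); M=rot(s["tool_rot"]).as_matrix(); return np.array(s["tool_pos"]),np.degrees(np.arctan2(M[1,0],M[0,0])),M,s
def plan(x,y,z,yaw=None):
    p,a,M,s=pose(); d=(np.array([x,y,z])-p)*100
    print("pos",p.round(4),"yaw",round(a,1),"q1,q6",np.degrees(s["joint_pos"][[0,5]]).round(1))
    t=0 if yaw is None else -((yaw-a+180)%360-180)
    r=np.radians(a-t); ca,sa=np.cos(r),np.sin(r)
    print("shift NOW axes",(M.T@d).round(2),"| turn units",round(t/6,2),"| shift AFTER turn",np.round([ca*d[0]+sa*d[1],sa*d[0]-ca*d[1],-d[2]],2))
E
python3 - <<'E'
from h import *
plan(.48,.12,.30,-30)
f=manip.grab_frame("wrist"); p,a,M,s=pose()
C=rot(f["orientation"]).as_matrix(); print("cam in tool",M.T@(np.array(f["position"])-p)); print(M.T@C)
E
```

```text
pos [0.2676 0.5645 0.2307] yaw 64.6 q1,q6 [57.8 -6.8]
shift NOW axes [-31.07  38.23  -6.9 ] | turn units 15.77 | shift AFTER turn [40.61 27.87 -6.93]
cam in tool [ 0.00070576 -0.07582735 -0.14219333]
[[ 9.99998918e-01 -1.14351113e-03 -9.25546546e-04]
 [-1.36758271e-03 -9.54447925e-01 -2.98374410e-01]
 [-5.42191522e-04  2.98375353e-01 -9.54448456e-01]]
```

```bash
python3 -m crank '[[-3,3.5,-1,0],[-3,3.5,-1,0],[-3,3.5,-1,0],[-3,3.5,-1,0],[-3,3.5,-1,0],[-3,3.5,-1,0],[-3,3.5,-1,0],[-3,3.5,0,0],[-3,3.5,0,0],[-3,3.5,0,0]]'
python3 - <<'E'
from h import *
plan(.48,.14,.30,-28)
E
```

```text
time: 1.13
tool_pos: [0.4351, 0.1884, 0.2937]
tool_rot: [0.0, 0.845, 0.535, 0.001]
contact_force: [1.6, 0.2, 0.1]
gripper_width: 1.0
pos [0.4351 0.1884 0.2937] yaw 64.6 q1,q6 [ 14.4 -50.2]
shift NOW axes [-2.45  6.13 -0.63] | turn units 15.44 | shift AFTER turn [ 6.23  2.17 -0.63]
```

```bash
python3 -m crank '[[0,0,0,1.1],[0,0,0,1.1],[0,0,0,1.1],[0,0,0,1.1],[0,0,0,1.1],[0,0,0,1.1],[0,0,0,1.1],[0,0,0,1.1],[0,0,0,1.1],[0,0,0,1.1]]'
python3 -m crank '[[0,0,0,1.1],[0,0,0,1.1],[0,0,0,1.1],[0,0,0,1.1],[3,1,0,0],[3,1,0,0],[0,0,0,0]]'
python3 - <<'E'
from h import *
plan(.48,.14,.30,-28)
f=manip.grab_frame("wrist"); save(f,"w1")
E
```

```text
time: 1.97
tool_pos: [0.4347, 0.1902, 0.2931]
tool_rot: [-0.0, 1.0, -0.015, 0.0]
contact_force: [0.2, 0.0, -0.2]
gripper_width: 1.002
time: 2.55
tool_pos: [0.4806, 0.1418, 0.2929]
tool_rot: [0.001, 0.97, -0.242, 0.001]
contact_force: [0.3, -0.4, 0.1]
gripper_width: 0.997
pos [0.4806 0.1418 0.2929] yaw -28.0 q1,q6 [ 8. 36.]
shift NOW axes [ 0.03  0.19 -0.71] | turn units 0.0 | shift AFTER turn [ 0.03  0.19 -0.71]
```

View pics/w1.png

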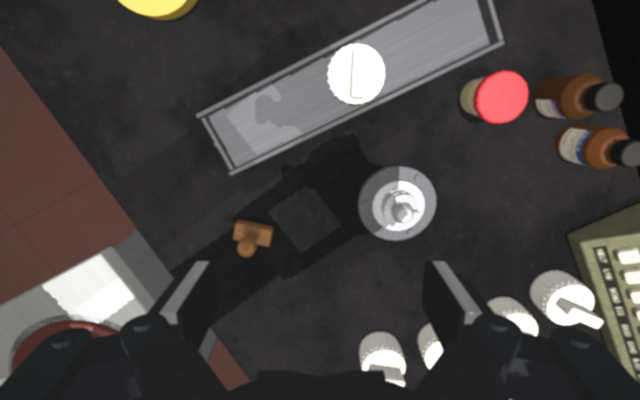

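Run:
```python
from h import *
f=manip.grab_frame("wrist")
a=f["img"][30:115,315:400]; b=f["img"][160:245,355:440]
im=np.hstack([a,b]); g=cv2.resize(im,None,fx=4.7,fy=4.7,interpolation=cv2.INTER_CUBIC)
g=cv2.createCLAHE(3,(8,8)).apply(cv2.cvtColor(g,cv2.COLOR_RGB2GRAY)); cv2.imwrite("pics/w1c.png",g)
print(ray(f,[(198,116),(232,173),(502,43)],.016).round(4)); print(ray(f,[(198,116),(232,173),(502,43)],.026).round(4))
```

```text
[[0.3757 0.2516 0.016 ]
 [0.3743 0.1753 0.016 ]
 [0.7149 0.1604 0.016 ]]
[[0.379  0.2507 0.026 ]
 [0.3777 0.1761 0.026 ]
 [0.7101 0.1616 0.026 ]]
```

View pics/w1c.png

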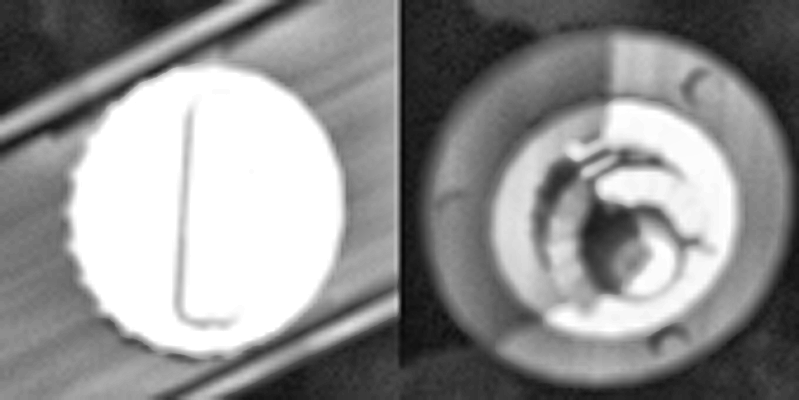

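Run:
```python
from h import *
f=manip.grab_frame("wrist")
e=np.array([(190,105),(181,310),(195,325),(235,322)])/4.7+[315,30]
for z in (.044,.072):
    P=ray(f,e,z)[:,:2]; d=P[0]-P[1]; print(z,P.round(4).tolist(),np.degrees(np.arctan2(d[1],d[0])))
h=(np.array([(695,85),(670,340),(450,197),(610,207),(618,218)])-[399.5,0])/4.7+[355,160]
c=ray(f,[((612-399.5)/4.7+355,207/4.7+160)],.012)[0,:2]
P=ray(f,h[:3],.012)[:,:2]; print(P,P.mean(0),c)
d=P-P.mean(0);print(np.degrees(np.arctan2(d[:,1],d[:,0])),np.hypot(*d.T))
print(ray(f,[((657-399.5)/4.7+355,258/4.7+160)],.052))
def outline(z,c):
    m=cv2.inRange(f["img"],(200,200,200),(255,255,255)); n,l,s,ct=cv2.connectedComponentsWithStats(m)
    k=l[c[1],c[0]]; print(s[k]); ys,xs=np.where(l==k); P=ray(f,np.c_[xs,ys],z)[:,:2]; (cx,cy),r=cv2.minEnclosingCircle(P.astype(np.float32)); print("cap centre",cx,cy,r,P.mean(0))
outline(.044,(356,75))
```

```text
0.044 [[0.5643, 0.2275], [0.5435, 0.1896], [0.5448, 0.1851], [0.5532, 0.1815]] 61.2337483420387
0.072 [[0.5607, 0.2264], [0.5414, 0.1912], [0.5427, 0.187], [0.5505, 0.1836]] 61.23374834203875
[[ 0.57336474  0.06236227]
 [ 0.53855683 -0.00171957]
 [ 0.50253298  0.06447637]] [0.53815152 0.04170636] [0.54013048 0.04144006]
[ 30.39568605 -89.46525125 147.41025897] [0.04082447 0.04342782 0.04227474]
[[0.5421987  0.04015747 0.052     ]]
[ 330   45   59   61 2762]
cap centre 0.5578240156173706 0.20502662658691406 0.03103875368833542 [0.55861527 0.20553977]
```

Run:
```python
from h import *
plan(.557,.203,.12,-28.8)
```

```text
pos [0.4783 0.1445 0.293 ] yaw -27.8 q1,q6 [ 8.3 36.1]
shift NOW axes [ 4.24 -8.84 17.29] | turn units 0.16 | shift AFTER turn [ 4.08 -8.91 17.3 ]
```

```bash
python3 -m crank '[[1,-2.2,3,0.16],[1,-2.2,3,0],[1,-2.2,3,0],[1,-2.2,3,0],[0.1,-0.1,2.5,0],[0,0,0.8,0],[0,0,0,0],[0,0,0,0]]'
python3 - <<'E'
from h import *
plan(.557,.203,.12,-28.8)
f=manip.grab_frame("wrist"); save(f,"w2")
E
```

```text
time: 3.37
tool_pos: [0.5566, 0.2036, 0.141]
tool_rot: [-0.0, 0.969, -0.248, 0.0]
contact_force: [-0.3, 0.3, 0.2]
gripper_width: 1.005
pos [0.5566 0.2036 0.141 ] yaw -28.7 q1,q6 [12.9 41.6]
shift NOW axes [0.06 0.04 2.1 ] | turn units 0.02 | shift AFTER turn [0.06 0.03 2.1 ]
```

View pics/w2.png

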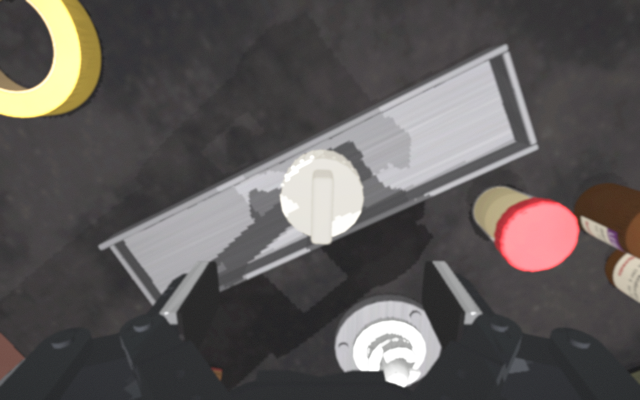

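Run:
```python
from h import *
f=manip.grab_frame("wrist"); p,a,M,s=pose()
save(f,"w2c",(240,130,400,260),5)
P=ray(f,[(322,172),(321,241)],.072); print(P, P.mean(0))
L=ray(f,[(102,247),(507,46),(537,148)],.026); print(L)
d=L[1]-L[0]; print("lane yaw",np.degrees(np.arctan2(d[1],d[0])),np.hypot(*d[:2]),np.hypot(*(L[2]-L[1])[:2]))
```

```text
[[0.57245346 0.22752437 0.072     ]
 [0.54953418 0.18679381 0.072     ]] [0.56099382 0.20715909 0.072     ]
[[0.38288814 0.24883522 0.026     ]
 [0.72020905 0.23471868 0.026     ]
 [0.71606482 0.15768569 0.026     ]]
lane yaw -2.3963712586829184 0.3376161552952892 0.07714438606888815
```

View pics/w2c.png

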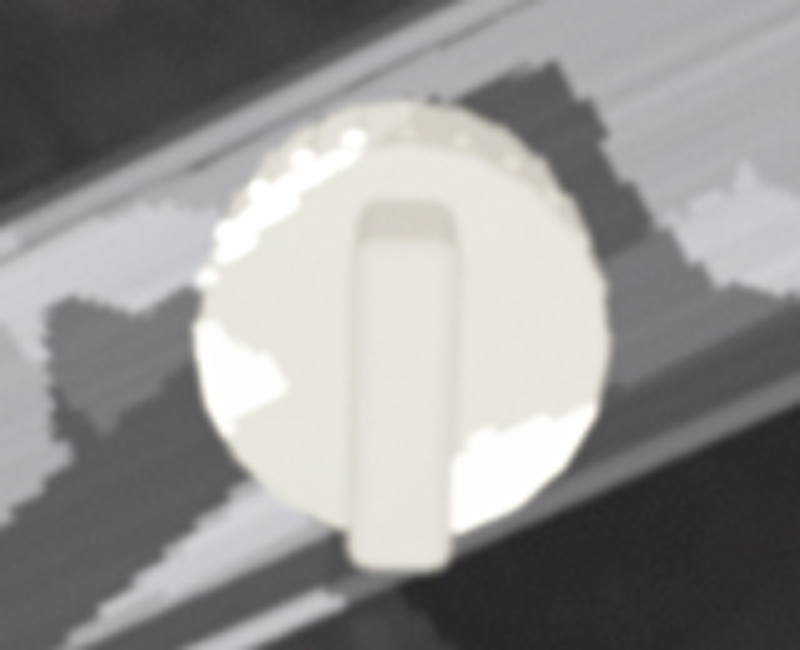

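```bash
python3 -m crank '[[0.05,-0.25,2.5,0],[0,0,2.5,0],[0,0,2,0],[0,0,1.2,0],[0,0,0.7,0],[0,0,0,0],[0,0,0,0]]'
python3 -m crank '[[0,0,0,0],[0,0,0,0],[0,0,0,0],[0,0,0,0],[0,0,0,0],[0,0,0,0],[0,0,0,0]]' 0
python3 - <<'E'
from h import *
plan(.41,.21,.05,-28.8)
f=manip.grab_frame("side"); save(f,"s3",(220,140,420,310),4)
E
```

```text
time: 4.05
tool_pos: [0.5596, 0.2053, 0.0526]
tool_rot: [-0.0, 0.969, -0.248, 0.001]
contact_force: [0.1, 0.1, 0.1]
gripper_width: 1.0
time: 4.63
tool_pos: [0.5589, 0.2052, 0.0515]
tool_rot: [-0.0, 0.969, -0.248, 0.0]
contact_force: [-0.4, -0.1, 1.9]
gripper_width: 0.147
pos [0.5589 0.2052 0.0515] yaw -28.7 q1,q6 [13.  41.7]
shift NOW axes [-13.29   6.73   0.14] | turn units 0.01 | shift AFTER turn [-13.28   6.75   0.15]
```

View pics/s3.png

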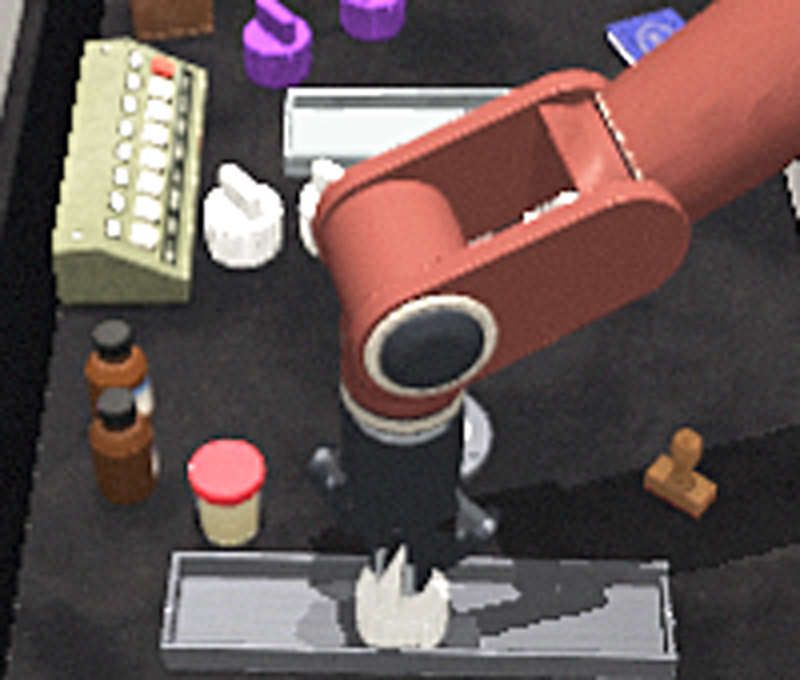

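```bash
python3 -m crank '[[0,0,-0.4,0],[-2,1.04,0,0],[-2.4,1.25,0,0],[-2.4,1.25,0,0],[-2.4,1.25,0,0],[-2.4,1.25,0,0],[0,0,0,0],[0,0,0,0]]'
python3 - <<'E'
from h import *
plan(.415,.209,.055)
f=manip.grab_frame("wrist"); save(f,"w4")
E
```

```text
time: 5.35
tool_pos: [0.4264, 0.2079, 0.0545]
tool_rot: [0.0, 0.969, -0.248, -0.0]
contact_force: [0.5, 0.6, -0.8]
gripper_width: 0.145
pos [0.4264 0.2079 0.0545] yaw -28.7 q1,q6 [17.  45.7]
shift NOW axes [-1.05  0.45 -0.05] | turn units 0.0 | shift AFTER turn [-1.05  0.45 -0.05]
```

View pics/w4.png

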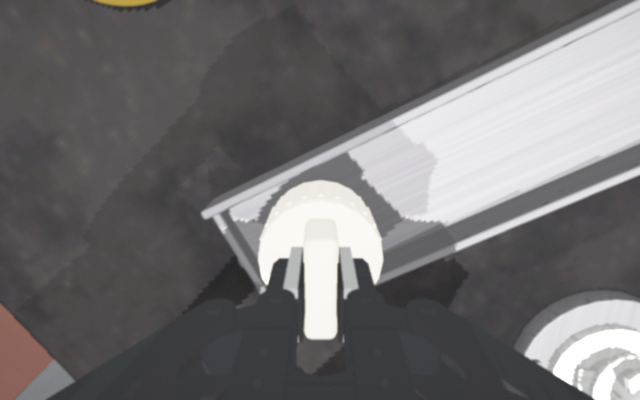

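```bash
python3 -m crank '[[-0.44,0.24,0,0],[-0.26,0.14,0,0],[0,0,0,0],[0,0,0,0]]'
python3 -m crank '[[-0.18,0.1,0,0],[0,0,0,0],[0,0,0,0]]'
python3 -m crank '[[-0.18,0.1,0,0],[0,0,0,0],[0,0,0,0]]'
python3 -m crank '[[-0.18,0.1,0,0],[0,0,0,0],[0,0,0,0]]'
```

```text
time: 5.73
tool_pos: [0.4203, 0.208, 0.0552]
tool_rot: [-0.0, 0.969, -0.248, 0.0]
contact_force: [-0.7, -0.4, -1.6]
gripper_width: 0.148
time: 5.98
tool_pos: [0.4179, 0.2079, 0.0551]
tool_rot: [0.0, 0.969, -0.248, -0.0]
contact_force: [0.4, -1.1, -0.7]
gripper_width: 0.148
time: 6.23
tool_pos: [0.4157, 0.208, 0.0551]
tool_rot: [0.0, 0.969, -0.248, -0.0]
contact_force: [0.2, 0.3, -2.6]
gripper_width: 0.153
time: 6.48
tool_pos: [0.4136, 0.208, 0.0551]
tool_rot: [0.0, 0.969, -0.248, -0.0]
contact_force: [0.6, 0.7, -1.6]
gripper_width: 0.149
```

```bash
python3 -m crank '[[-0.18,0.1,0,0],[0,0,0,0],[0,0,0,0]]'
python3 -m crank '[[-0.18,0.1,0,0],[0,0,0,0],[0,0,0,0]]'
python3 - <<'E'
from h import *
plan(.41,.209,.055)
f=manip.grab_frame("wrist"); save(f,"w5")
E
```

```text
time: 6.73
tool_pos: [0.412, 0.208, 0.0553]
tool_rot: [-0.0, 0.969, -0.248, 0.0]
contact_force: [1.2, 0.1, -1.1]
gripper_width: 0.149
time: 6.98
tool_pos: [0.4113, 0.208, 0.0557]
tool_rot: [-0.001, 0.969, -0.248, 0.002]
contact_force: [4.1, -0.3, -4.2]
gripper_width: 0.155
pos [0.4113 0.208  0.0557] yaw -28.7 q1,q6 [17.6 46.3]
shift NOW axes [-0.16 -0.03  0.07] | turn units 0.0 | shift AFTER turn [-0.16 -0.03  0.07]
```

View pics/w5.png

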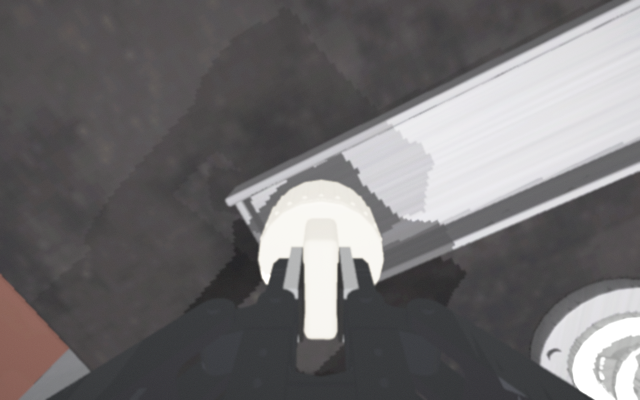

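```bash
python3 -m crank '[[0.09,-0.05,0.2,0],[0,0,0.2,0],[0,0,0,0],[0,0,0,0]]'
python3 -m crank '[[0,0,0,0],[0,0,0,0],[0,0,0,0],[0,0,0,0],[0,0,-1,0],[0,0,-3,0],[0,0,-4,0],[0,0,-4,0],[0,0,0,0]]' 1
python3 - <<'E'
from h import *
plan(.42,-.164,.15)
f=manip.grab_frame("wrist"); save(f,"w6")
E
```

```text
time: 7.37
tool_pos: [0.4116, 0.2081, 0.0516]
tool_rot: [-0.001, 0.969, -0.248, 0.001]
contact_force: [5.1, 0.4, -1.7]
gripper_width: 0.148
time: 8.12
tool_pos: [0.4152, 0.2095, 0.1814]
tool_rot: [-0.004, 0.969, -0.248, 0.007]
contact_force: [1.2, 0.2, 1.2]
gripper_width: 0.999
pos [0.4152 0.2095 0.1814] yaw -28.7 q1,q6 [17.6 46.3]
shift NOW axes [18.33 32.57  2.96] | turn units 0.0 | shift AFTER turn [18.37 32.53  3.14]
```

View pics/w6.png

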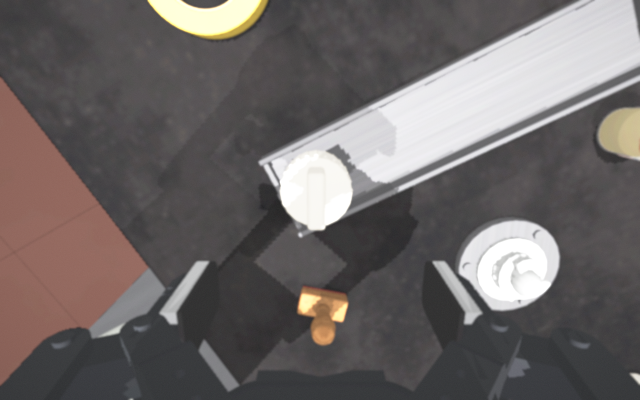

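Run:
```python
from h import *
plan(.502,-.0265,.18,-28.8)
```

```text
pos [0.4138 0.2091 0.1778] yaw -28.7 q1,q6 [17.6 46.3]
shift NOW axes [19.05 16.42 -0.21] | turn units 0.01 | shift AFTER turn [19.07 16.39 -0.22]
```

```bash
python3 -m crank '[[2.4,2,0,0],[2.8,2.4,0,0],[2.8,2.4,0,0],[2.8,2.4,0,0],[2.8,2.4,0,0],[2.8,2.4,0,0],[2.65,2.4,-0.2,0],[0,0,0,0],[0,0,0,0]]'
python3 - <<'E'
from h import *
f=manip.grab_frame("wrist"); save(f,"w7"); plan(.502,-.0265,.18,-28.8)
q=proj(f,[[.538,.04,.052]])[0]; print(q)
x,y=map(int,q); save(f,"w7c",(x-60,max(0,y-55),x+60,min(400,y+55)),6)
E
```

```text
time: 8.92
tool_pos: [0.4985, -0.0286, 0.1725]
tool_rot: [-0.0, 0.968, -0.25, -0.001]
contact_force: [-0.1, 0.6, -0.8]
gripper_width: 1.001
pos [ 0.4982 -0.0275  0.1724] yaw -28.8 q1,q6 [-11.7  17.1]
shift NOW axes [ 0.28 -0.27 -0.77] | turn units -0.0 | shift AFTER turn [ 0.28 -0.27 -0.76]
[322.02276302  86.36705974]
```

View pics/w7c.png

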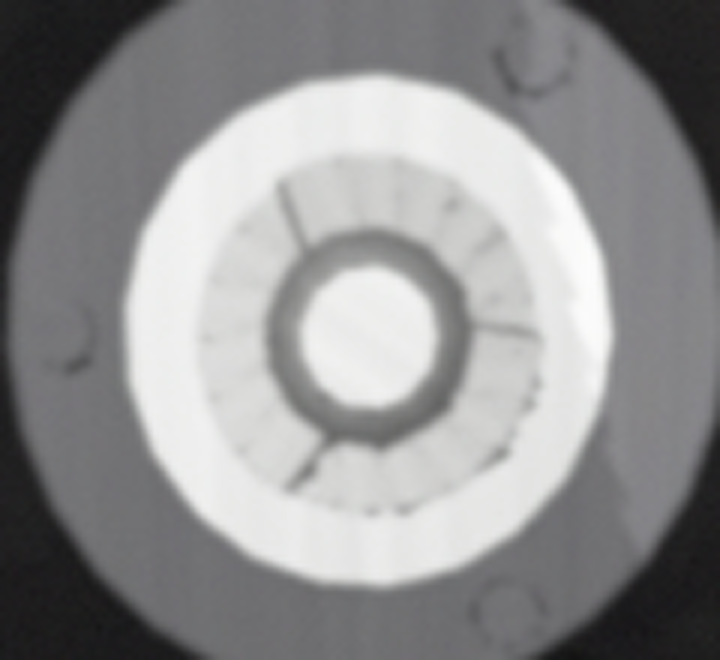

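Run:
```python
from h import *
f=manip.grab_frame("wrist"); p,a,M,s=pose()
o=np.array([322-60,86-55])
print(o, f["position"])
def pt(uv,z): return ray(f,np.array(uv)/6+o,z)[:,:2]
tip=pt([(370,338)],.052)[0]; print("tip",tip)
sh=pt([(127,330),(612,330),(368,73),(368,586)],.018); print("shoulder",sh.mean(0))
c=tip
for z in(.02,.04):
  L=pt([(280,183),(538,331),(290,490)],z); d=L-tip; print(z,np.degrees(np.arctan2(d[:,1],d[:,0])),np.hypot(*d.T))
h=pt([(537,58),(58,332),(510,610)],.012); d=h-h.mean(0);print("holes",h.mean(0),np.degrees(np.arctan2(d[:,1],d[:,0])))
m=cv2.inRange(cv2.cvtColor(f["img"],cv2.COLOR_RGB2GRAY),60,255)
```

```text
[262  31] [0.53569857 0.03954997 0.31467346]
tip [0.53825038 0.04010633]
shoulder [0.53865092 0.04066685]
0.02 [  92.01261617  -25.98406226 -147.28685679] [0.02270138 0.0227167  0.02225524]
0.04 [  92.48557085  -26.28319347 -147.45626834] [0.02112966 0.02103602 0.02091096]
holes [0.53825634 0.04002729] [ 29.20658511 149.79446849 -89.67259486]
```

View pics/w7.png

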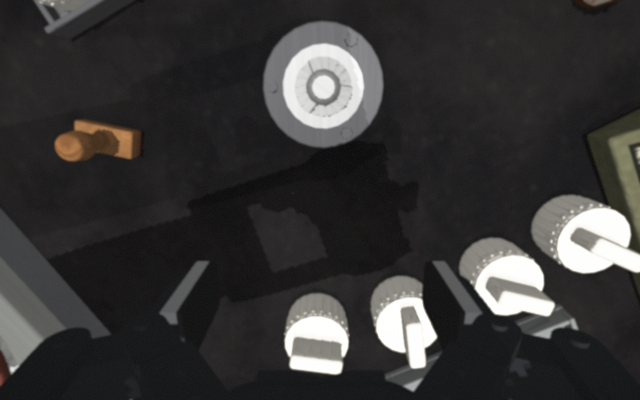

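```bash
python3 -m crank '[[0,0,0,-1.1],[0,0,0,-1.1],[0,0,0,-1.1],[0,0,0,-1.1],[0,0,0,-1.1],[0,0,0,-1.1],[0,0,0,-1.1],[0,0,0,-1.1],[0,0,0,-1.1],[0,0,0,-1.1]]' 0.6
python3 -m crank '[[0,0,0,-1.0],[0,0,0,-1.0],[0,0,0,0],[0,0,0,0]]'
python3 - <<'E'
from h import *
plan(.4205,-.161,.15,49)
E
```

```text
time: 9.85
tool_pos: [0.4981, -0.0256, 0.1727]
tool_rot: [-0.0, 0.946, 0.324, -0.0]
contact_force: [-0.1, -0.3, 0.5]
gripper_width: 0.596
time: 10.18
tool_pos: [0.4984, -0.0261, 0.1729]
tool_rot: [-0.0, 0.909, 0.417, -0.0]
contact_force: [-0.6, -0.8, -1.1]
gripper_width: 0.601
pos [ 0.4984 -0.0261  0.1729] yaw 49.2 q1,q6 [-11.6 -60.8]
shift NOW axes [-15.3    2.91   2.29] | turn units 0.04 | shift AFTER turn [-15.29   2.97   2.29]
```

```bash
python3 -m crank '[[-2.5,0.5,0.4,0],[-3.2,0.6,0.5,0],[-3.2,0.6,0.5,0],[-3.2,0.6,0.5,0],[-3.2,0.6,0.4,0],[0,0,0,0],[0,0,0,0],[0,0,0,0]]'
python3 - <<'E'
from h import *
f=manip.grab_frame("wrist"); save(f,"w8"); plan(.4205,-.161,.15,49)
E
```

```text
time: 10.85
tool_pos: [0.4212, -0.1618, 0.1502]
tool_rot: [-0.0, 0.909, 0.416, 0.0]
contact_force: [0.1, -0.8, -0.0]
gripper_width: 0.6
pos [ 0.4214 -0.1615  0.1503] yaw 49.3 q1,q6 [-30.4 -79.7]
shift NOW axes [-0.02 -0.1   0.03] | turn units 0.05 | shift AFTER turn [-0.02 -0.1   0.03]
```

View pics/w8.png

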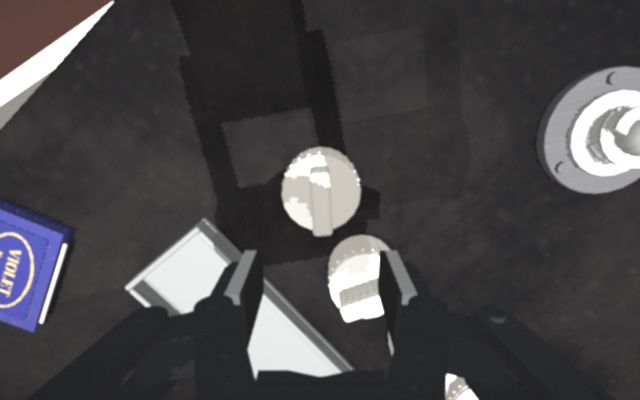

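Run:
```python
from h import *
f=manip.grab_frame("wrist"); save(f,"w8c",(270,135,370,245),5)
```

```text
(no output)
```

View pics/w8c.png

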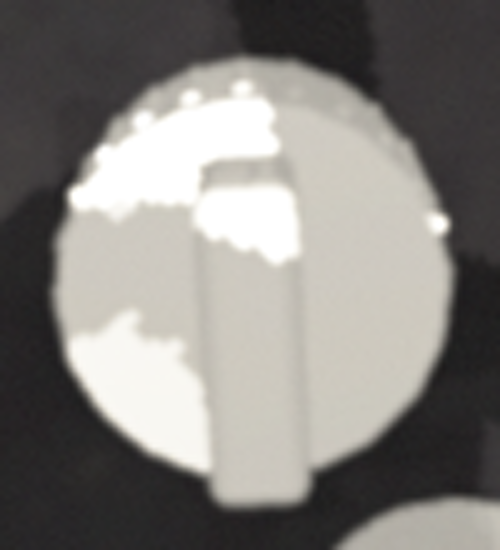

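```bash
cat >> h.py <<'E'
def bar(f,c1,c2,o,s,z=.068,setyaw=None):
    P=ray(f,np.array([c1,c2])/s+o,z)[:,:2]; d=P[1]-P[0]; a=np.degrees(np.arctan2(d[1],d[0])); m=P.mean(0)
    print("bar len",np.hypot(*d),"yaw",a,"ctr",m); p,y,M,s_=pose()
    t=min([a+90,a-90,a+270],key=lambda q:abs((q-y+180)%360-180)); print("tool yaw",t)
    plan(m[0],m[1],.047,t)
E
python3 - <<'E'
from h import *
f=manip.grab_frame("wrist"); bar(f,(246,189),(261,503),[270,135],5)
E
```

```text
bar len 0.04486603913434621 yaw -37.983295365902045 ctr [ 0.4215716  -0.15955446]
tool yaw 52.016704634097955
pos [ 0.4216 -0.1614  0.1504] yaw 49.4 q1,q6 [-30.4 -79.8]
shift NOW axes [ 0.13 -0.13 10.34] | turn units -0.44 | shift AFTER turn [ 0.14 -0.12 10.34]
```

```bash
python3 -m crank '[[0.1,-0.12,2.5,-0.44],[0,0,2.7,0],[0,0,2.5,0],[0,0,1.8,0],[0,0,1,0],[0,0,0,0],[0,0,0,0]]'
python3 -m crank '[[0,0,0,0],[0,0,0,0],[0,0,0,0],[0,0,0,0],[0,0,0,0],[0,0,0,0]]' 0
python3 -m crank '[[0,0,-1,0],[0,0,-2,0],[0,0,-2.5,0],[0,0,-2.5,0],[0,0,-1,0],[0,0,0,0],[0,0,0,0]]'
python3 - <<'E'
from h import *
f=manip.grab_frame("wrist"); save(f,"w9"); plan(.5383,.0402,.13,87)
E
```

```text
time: 11.58
tool_pos: [0.4211, -0.1603, 0.0454]
tool_rot: [-0.0, 0.899, 0.438, -0.0]
contact_force: [0.2, -0.1, 0.0]
gripper_width: 0.601
time: 12.08
tool_pos: [0.4218, -0.1614, 0.0466]
tool_rot: [0.001, 0.899, 0.438, 0.001]
contact_force: [-1.6, 0.1, 6.2]
gripper_width: 0.149
time: 12.67
tool_pos: [0.4206, -0.1607, 0.1349]
tool_rot: [0.0, 0.899, 0.438, 0.0]
contact_force: [-0.5, -0.5, -2.2]
gripper_width: 0.144
pos [ 0.4199 -0.1603  0.1337] yaw 51.9 q1,q6 [-30.4 -82.3]
shift NOW axes [23.08 -3.05  0.37] | turn units -5.85 | shift AFTER turn [20.64 10.77  0.37]
```

View pics/w9.png

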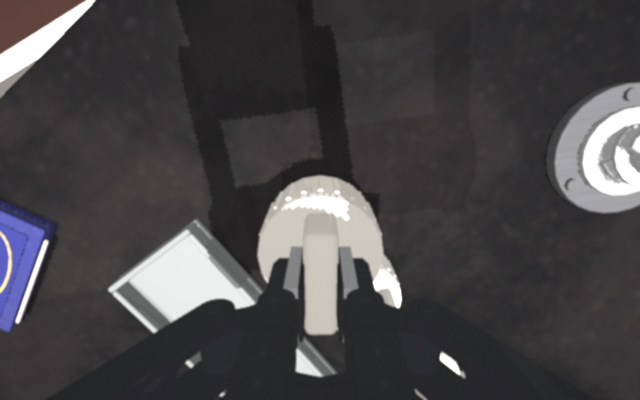

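```bash
cat >> h.py <<'E'
def held(n,top=.0214):
    f=manip.grab_frame("wrist"); p,a,M,s=pose(); save(f,n,(240,160,400,360),4)
    for z in (top,top-.028): print([ (((proj(f,p+M@np.array([x,y,-z]))[0])-[240,160])*4).round(0).tolist() for y in(-.023,.023) for x in (-.007,.007)])
E
python3 - <<'E'
from h import *
held("h1")
E
```

```text
[[236.0, 303.0], [385.0, 303.0], [244.0, 711.0], [378.0, 711.0]]
[[250.0, 204.0], [374.0, 204.0], [255.0, 556.0], [369.0, 556.0]]
```

View pics/h1.png

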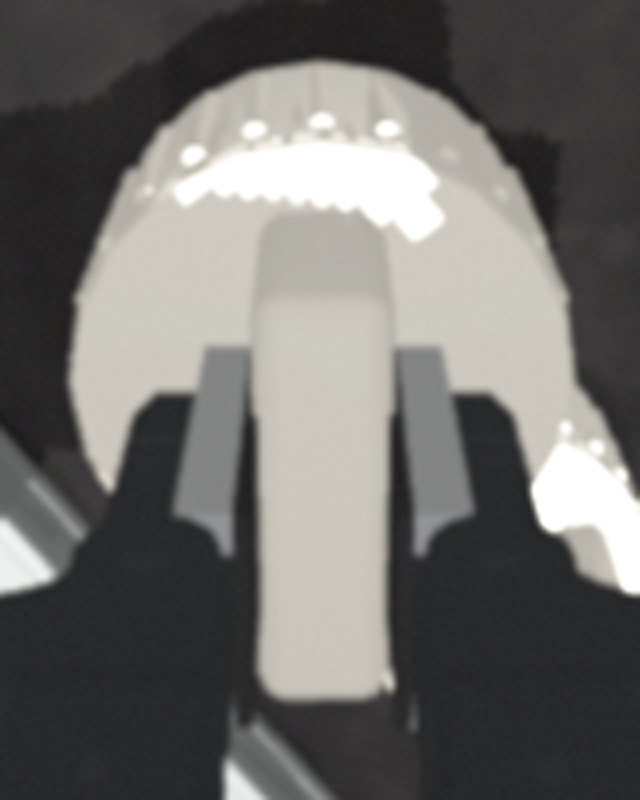

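```bash
python3 -m crank '[[0,0,-0.5,-1],[0,0,-0.5,-1],[0,0,-1,-1],[0,0,-1,-1],[0,0,-0.7,-1],[0,0,0,-0.85],[0,0,0,0]]'
python3 - <<'E'
from h import *
plan(.614,.037,.17,87)
E
```

```text
time: 13.35
tool_pos: [0.4201, -0.1604, 0.1706]
tool_rot: [-0.001, 0.725, 0.689, -0.0]
contact_force: [0.0, 0.4, -1.3]
gripper_width: 0.148
pos [ 0.4201 -0.1604  0.1706] yaw 87.1 q1,q6 [ -30.4 -117.5]
shift NOW axes [20.7  18.36  0.04] | turn units 0.01 | shift AFTER turn [20.73 18.33  0.06]
```

```bash
python3 -m crank '[[2,1.8,0,0],[2.6,2.3,0,0],[2.6,2.3,0,0],[2.6,2.3,0,0],[2.6,2.3,0,0],[2.6,2.3,0,0],[2.6,2.3,0,0],[2.1,1.9,0,0],[1,0.86,0,0],[0,0,0,0]]'
python3 -m crank '[[0,0,0,0],[0,0,0,0]]'
python3 - <<'E'
from h import *
f=manip.grab_frame("wrist"); save(f,"w10"); plan(.614,.037,.17,87)
q=proj(f,[[.538,.04,.052]])[0]; print(q)
x,y=320,85; save(f,"w10c",(x-60,30,x+60,140),6)
E
```

```text
time: 14.18
tool_pos: [0.6152, 0.0382, 0.17]
tool_rot: [-0.001, 0.725, 0.689, -0.001]
contact_force: [-0.9, 0.0, 0.1]
gripper_width: 0.147
time: 14.35
tool_pos: [0.6137, 0.0355, 0.171]
tool_rot: [-0.001, 0.726, 0.688, -0.001]
contact_force: [-0.3, 0.6, -1.3]
gripper_width: 0.148
pos [0.6138 0.0353 0.1714] yaw 86.9 q1,q6 [ -3.6 -90.5]
shift NOW axes [0.17 0.01 0.14] | turn units -0.02 | shift AFTER turn [0.17 0.01 0.14]
[320.03993176  89.10725295]
```

View pics/w10c.png

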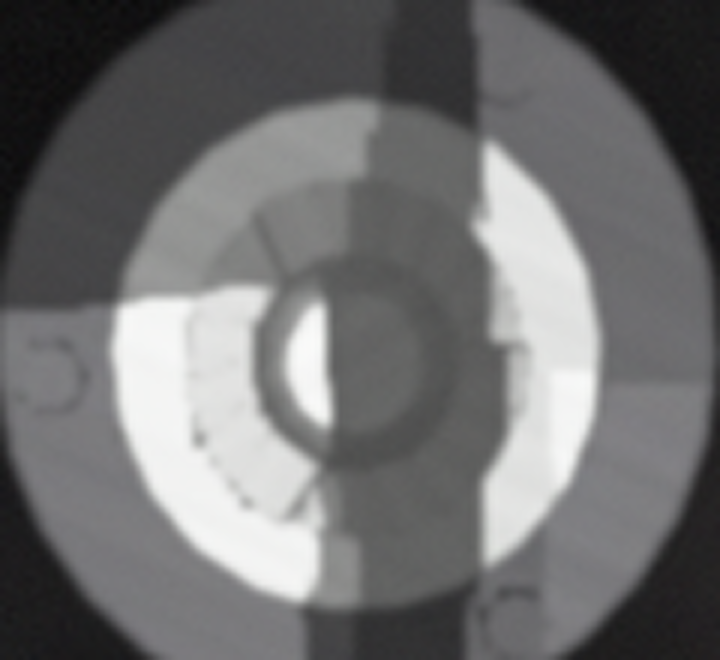

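View pics/w10.png

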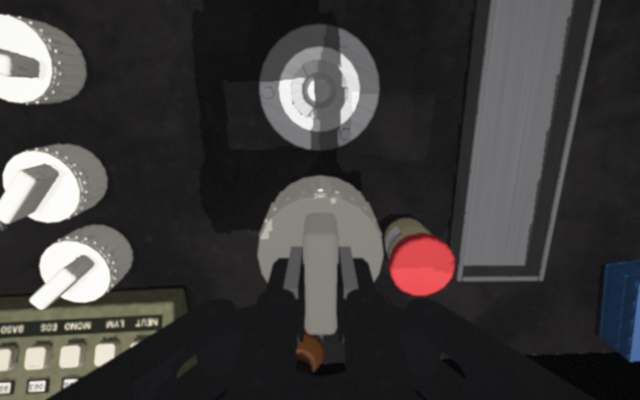

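Run:
```python
from h import *
f=manip.grab_frame("wrist"); o=np.array([260,30]); p,a,M,s=pose()
def pt(uv,z): return ray(f,np.array(uv)/6+o,z)[:,:2]
tip=pt([(357,364)],.052)[0]; print("tip",tip)
for z in(.03,.04):
  L=pt([(256,212),(528,346),(293,517)],z); d=L-tip; print(np.degrees(np.arctan2(d[:,1],d[:,0])),np.hypot(*d.T))
h=pt([(50,376),(510,618)],.012);d=h-tip;print("holes",np.degrees(np.arctan2(d[:,1],d[:,0])))
g=tip; print(M.T@np.array([*(g-p[:2]),0]))
sh=pt([(112,350),(602,350),(357,98),(357,608)],.018); print("shoulder",sh.mean(0))
```

```text
tip [0.53922184 0.03939988]
[-147.98379437   92.58390546  -26.80009821] [0.02233894 0.02210755 0.02111506]
[-148.0612549    92.63477303  -26.77041942] [0.02155744 0.02135163 0.02034363]
holes [-90.73404124  29.04712377]
[ 1.05576364e-04 -7.48517952e-02  7.42859542e-05]
shoulder [0.53828287 0.03937355]
```

```bash
python3 -m crank '[[0,-1.5,0,0],[0,-2,0,0],[0,-2,0,0],[-0.04,-1.98,0,0],[0,0,1.5,0],[0,0,1.5,0],[0,0,1.5,0],[0,0,1,0],[0,0,0,0],[0,0,0,0]]'
python3 - <<'E'
from h import *
plan(.5386,.0398,.08,87); f=manip.grab_frame("side"); save(f,"s11",(270,190,390,290),6)
E
```

```text
time: 15.28
tool_pos: [0.5396, 0.0394, 0.1168]
tool_rot: [-0.0, 0.726, 0.688, -0.0]
contact_force: [0.5, -0.0, -0.2]
gripper_width: 0.145
pos [0.5396 0.0394 0.1168] yaw 87.0 q1,q6 [ -3.7 -90.7]
shift NOW axes [ 0.03 -0.1   3.68] | turn units -0.01 | shift AFTER turn [ 0.03 -0.1   3.68]
```

View pics/s11.png

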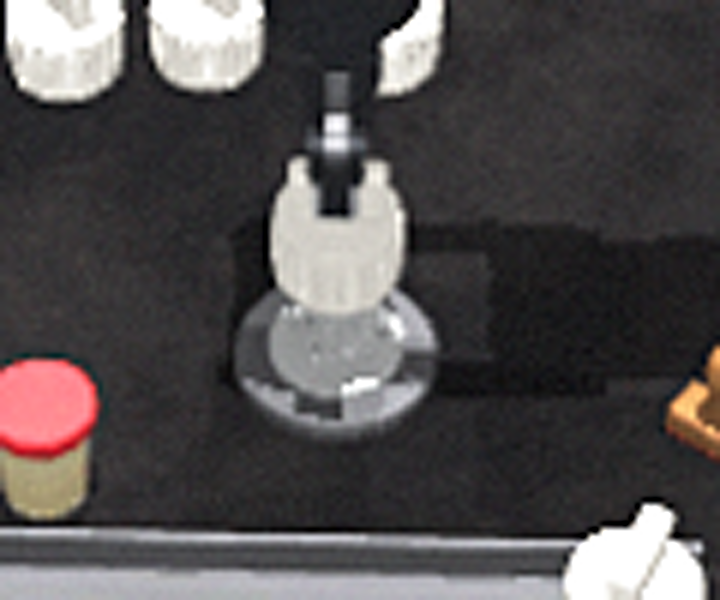

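```bash
python3 -m crank '[[0,0,1,0],[0,0,0.5,0],[0,0,0.3,0],[0,0,0.3,0],[0,0,0.3,0],[0,0,0,0],[0,0,0,0]]'
python3 -m crank '[[0,0,0.3,0],[0,0,0.2,0],[0,0,0.2,0],[0,0,0,0],[0,0,0,0]]'
```

```text
time: 15.92
tool_pos: [0.5401, 0.0399, 0.093]
tool_rot: [-0.0, 0.725, 0.688, -0.0]
contact_force: [0.4, -0.9, -1.4]
gripper_width: 0.15
time: 16.33
tool_pos: [0.5401, 0.0399, 0.0859]
tool_rot: [-0.0, 0.725, 0.688, -0.0]
contact_force: [-0.7, -0.1, -1.4]
gripper_width: 0.147
```

```bash
python3 -m crank '[[0,0,0.2,0],[0,0,0.15,0],[0,0,0,0],[0,0,0,0]]'
python3 -m crank '[[0,0,0.15,0],[0,0,0.1,0],[0,0,0,0],[0,0,0,0]]'
python3 -m crank '[[0,0,0.15,0],[0,0,0.1,0],[0,0,0,0],[0,0,0,0]]'
```

```text
time: 16.67
tool_pos: [0.5401, 0.0399, 0.0825]
tool_rot: [-0.0, 0.725, 0.688, -0.0]
contact_force: [0.0, 0.9, -0.1]
gripper_width: 0.146
time: 17.0
tool_pos: [0.5401, 0.0399, 0.08]
tool_rot: [-0.0, 0.725, 0.688, -0.0]
contact_force: [-0.3, 1.2, -1.0]
gripper_width: 0.149
time: 17.33
tool_pos: [0.5401, 0.0399, 0.0775]
tool_rot: [-0.0, 0.725, 0.688, -0.0]
contact_force: [-0.3, -0.9, -0.1]
gripper_width: 0.148
```

```bash
python3 -m crank '[[0,0,0.1,0],[0,0,0.1,0],[0,0,0,0],[0,0,0,0]]'
python3 -m crank '[[0,0,0.1,0],[0,0,0.05,0],[0,0,0,0],[0,0,0,0]]'
python3 - <<'E'
from plant import manip
s=manip.state(); print(s["contact_force"],s["ft_torque"],s["tool_pos"])
E
```

```text
time: 17.67
tool_pos: [0.5404, 0.0399, 0.0759]
tool_rot: [0.0, 0.725, 0.688, 0.0]
contact_force: [-0.9, -0.2, 1.3]
gripper_width: 0.152
time: 18.0
tool_pos: [0.5406, 0.0399, 0.0756]
tool_rot: [0.0, 0.725, 0.688, 0.0]
contact_force: [-3.2, 0.1, 6.6]
gripper_width: 0.148
[-3.15667535  0.10767056  6.62031256] [0.01487987 0.69995301 0.02682471] [0.54062222 0.03988286 0.07564353]
```

```bash
python3 -m crank '[[0,-0.1,0,0],[0,0,0.06,1],[0,0,0.06,1],[0,0,0.06,1],[0,0,0,0]]'
python3 - <<'E'
from plant import manip
s=manip.state(); print(s["contact_force"],s["ft_torque"],s["tool_pos"])
E
python3 -m crank '[[0,0,0.06,1],[0,0,0.06,1],[0,0,0,0]]'
python3 - <<'E'
from plant import manip
s=manip.state(); print(s["contact_force"],s["ft_torque"],s["tool_pos"])
E
```

```text
time: 18.42
tool_pos: [0.5406, 0.0393, 0.0739]
tool_rot: [0.002, 0.825, 0.566, 0.001]
contact_force: [-0.2, -2.1, 5.8]
gripper_width: 0.144
[-0.21306947 -2.05979867  5.7583174 ] [-0.52769249 -0.02501387 -0.14866003] [0.54064845 0.03933558 0.07385783]
time: 18.67
tool_pos: [0.5405, 0.0392, 0.0726]
tool_rot: [0.001, 0.879, 0.477, 0.001]
contact_force: [-0.5, -2.0, 6.8]
gripper_width: 0.144
[-0.50159225 -2.0462931   6.82625801] [-0.61026639  0.0536231  -0.08633165] [0.54047171 0.03922509 0.07259907]
```

```bash
python3 -m crank '[[0,0,0.06,1],[0,0,0.06,1],[0,0,0,0]]'
python3 - <<'E'
from plant import manip
s=manip.state(); print(s["contact_force"],s["ft_torque"],s["tool_pos"])
E
python3 -m crank '[[0,0,0.06,1],[0,0,0,0]]'
python3 - <<'E'
from plant import manip
s=manip.state(); print(s["contact_force"],s["ft_torque"],s["tool_pos"])
E
```

```text
time: 18.92
tool_pos: [0.5404, 0.0391, 0.0715]
tool_rot: [0.001, 0.924, 0.383, 0.001]
contact_force: [-1.1, -3.1, 6.6]
gripper_width: 0.149
[-1.1225027 -3.0749317  6.6410481] [-0.71666414  0.15561621 -0.02364129] [0.54036228 0.03912512 0.07148494]
time: 19.08
tool_pos: [0.5404, 0.0392, 0.0709]
tool_rot: [0.001, 0.943, 0.334, 0.001]
contact_force: [-1.2, -2.6, 7.1]
gripper_width: 0.146
[-1.23587396 -2.59628971  7.08460554] [-0.6153256   0.18200163 -0.10245725] [0.54040448 0.03922604 0.07094746]
```

```bash
cat > fs.py <<'E'
from h import *
p,a,M,s=pose(); print("z",p[2].round(4),"rim",((p[2]-.0466-.018)*1000).round(1),"yaw",a.round(1),"F",np.round(s["contact_force"],1),"T",np.round(s["ft_torque"],2),"w",round(s["gripper_width"],3),"q6",round(np.degrees(s["joint_pos"][5]),1))
E
python3 -m crank '[[0,0,0.06,1],[0,0,0,0]]'|head -1; python3 fs.py
python3 -m crank '[[0,0,0.03,0.5],[0,0,0.03,0.5],[0,0,0,0]]'|head -1; python3 fs.py
python3 -m crank '[[0,0,0.03,0.5],[0,0,0.03,0.5],[0,0,0,0]]'|head -1; python3 fs.py
```

```text
time: 19.25
z 0.0704 rim 5.8 yaw 33.0 F [-0.9 -2.2  7.3] T [-0.65  0.21 -0.05] w 0.144 q6 -36.6
time: 19.5
z 0.07 rim 5.4 yaw 27.1 F [-1.4 -2.6  8.1] T [-0.55  0.13 -0.06] w 0.143 q6 -30.7
time: 19.75
z 0.0696 rim 5.0 yaw 21.1 F [-0.5 -2.   8.4] T [-0.55  0.15 -0.11] w 0.149 q6 -24.7
```

```bash
python3 -m crank '[[0,0,0.03,0.5],[0,0,0.03,0.5],[0,0,0,0]]'|head -1; python3 fs.py
python3 -m crank '[[0,0,0.03,0.5],[0,0,0.03,0.5],[0,0,0,0]]'|head -1; python3 fs.py
python3 -m crank '[[0,0,0.03,0.5],[0,0,0.03,0.5],[0,0,0,0]]'|head -1; python3 fs.py
```

```text
time: 20.0
z 0.0696 rim 5.0 yaw 15.1 F [-1.3 -3.7 10.1] T [-0.74  0.44  0.04] w 0.147 q6 -18.7
time: 20.25
z 0.0695 rim 4.9 yaw 9.1 F [-3.6 -4.9 14.9] T [-0.99  0.74  0.09] w 0.15 q6 -12.8
time: 20.5
z 0.0695 rim 4.9 yaw 3.2 F [-6.3 -6.4 18.3] T [-1.44  1.19  0.21] w 0.148 q6 -6.8
```

Run:
```python
from h import *
held("h2")
f=manip.grab_frame("side"); save(f,"s12",(270,190,390,290),6)
```

```text
[[238.0, 316.0], [387.0, 316.0], [246.0, 725.0], [381.0, 725.0]]
[[252.0, 215.0], [376.0, 215.0], [258.0, 568.0], [372.0, 568.0]]
```

View pics/h2.png

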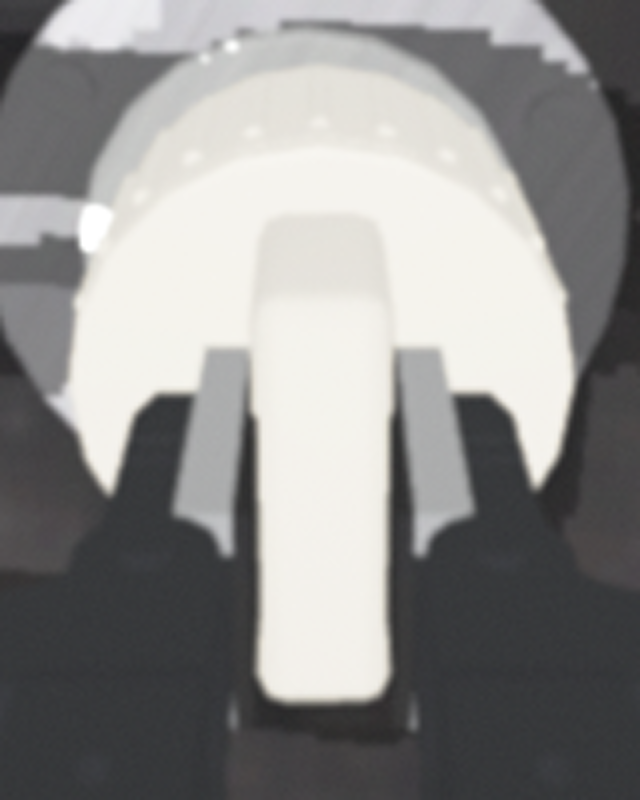

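View pics/s12.png

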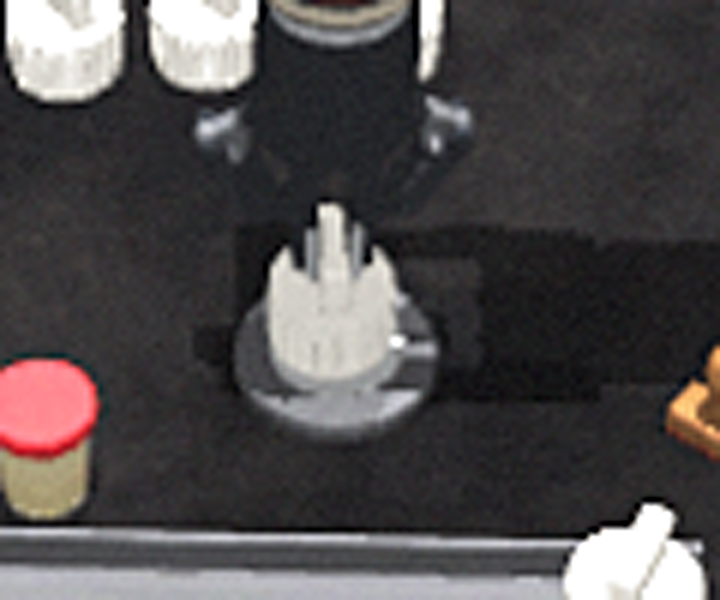

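Cap 1 stopped at a rim height of 5.0 mm. It hasn't descended through the last 18° and the push force is rising, so this one is faulty. I'll unscrew it by the same angle.

```bash
python3 -m crank '[[0,0,-0.12,0],[0,0,0,-0.5],[0,0,0,-0.5],[0,0,-0.03,-1],[0,0,-0.06,-1],[0,0,-0.06,-1],[0,0,0,0]]'|head -1; python3 fs.py
python3 -m crank '[[0,0,-0.06,-1],[0,0,-0.06,-1],[0,0,-0.06,-1],[0,0,0,0]]'|head -1; python3 fs.py
python3 -m crank '[[0,0,-0.06,-1],[0,0,-0.06,-1],[0,0,-0.06,-1],[0,0,0,0]]'|head -1; python3 fs.py
```

```text
time: 21.18
z 0.0697 rim 5.1 yaw 27.4 F [-3.5 -2.3  7.2] T [-0.52  0.53 -0.1 ] w 0.148 q6 -31.0
time: 21.52
z 0.0714 rim 6.8 yaw 45.4 F [-1.2 -2.4  6.5] T [-0.63  0.18 -0.09] w 0.146 q6 -49.0
time: 21.85
z 0.0732 rim 8.6 yaw 63.4 F [-1.  -1.6  5.9] T [-0.38  0.26 -0.03] w 0.141 q6 -67.0
```

```bash
python3 -m crank '[[0,0,-0.06,-1],[0,0,-0.06,-1],[0,0,-0.06,-1],[0,0,-0.06,-0.95],[0,0,-0.1,0],[0,0,-0.2,0],[0,0,0,0]]'|head -1; python3 fs.py
```

```text
time: 22.43
z 0.0771 rim 12.5 yaw 86.7 F [-0.  -0.4 -2.1] T [-0.01  0.05 -0.03] w 0.149 q6 -90.3
```

```bash
python3 -m crank '[[0,0,-1,0],[0,0,-2,0],[0,0,-2.5,0],[0,0,-2,0],[0,0,0,0],[0,0,0,0]]'|head -1; python3 fs.py
python3 - <<'E'
from h import *
plan(.605,-.309,.15,88.6)
E
```

```text
time: 22.93
z 0.154 rim 89.4 yaw 86.7 F [ 0.  -0.4 -1.4] T [0.03 0.05 0.02] w 0.146 q6 -90.4
pos [0.5401 0.04   0.154 ] yaw 86.7 q1,q6 [ -3.6 -90.4]
shift NOW axes [-34.47   8.49   0.42] | turn units -0.32 | shift AFTER turn [-34.73   7.34   0.4 ]
```

```bash
python3 -m crank '[[0,0,0,-0.32],[-2.5,0.7,0,0],[-3.6,0.8,0,0],[-3.6,0.8,0,0],[-3.6,0.8,0,0],[-3.6,0.8,0,0],[-3.6,0.8,0,0],[-3.6,0.8,0,0],[-3.6,0.8,0,0],[-3.6,0.7,0,0]]'|head -1
python3 -m crank '[[-2.5,0.3,0,0],[-0.9,0,0,0],[0,0,0,0],[0,0,0,0]]'
python3 - <<'E'
from h import *
f=manip.grab_frame("wrist"); save(f,"w13"); plan(.605,-.309,.15,88.6)
E
```

```text
time: 23.77
time: 24.1
tool_pos: [0.603, -0.3077, 0.1505]
tool_rot: [-0.002, 0.716, 0.698, -0.0]
contact_force: [-0.6, 0.3, -0.9]
gripper_width: 0.148
pos [ 0.6033 -0.3071  0.151 ] yaw 88.7 q1,q6 [ -33.3 -122. ]
shift NOW axes [-0.18  0.18  0.1 ] | turn units 0.01 | shift AFTER turn [-0.18  0.18  0.1 ]
```

View pics/w13.png

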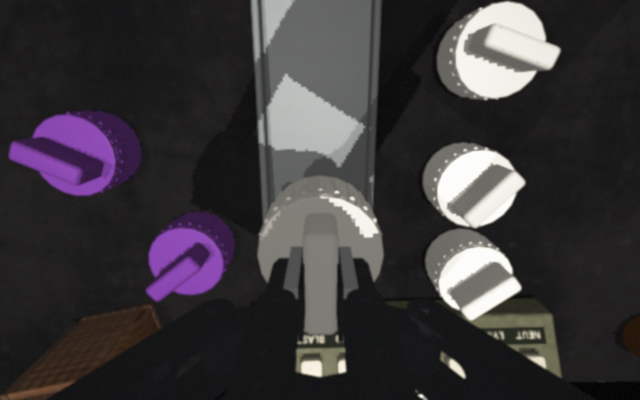

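```bash
python3 -m crank '[[-0.1,0,2,0],[0,0,2.5,0],[0,0,2.3,0],[0,0,1.5,0],[0,0,0.9,0],[0,0,0.4,0],[0,0,0,0],[0,0,0,0]]'
python3 -m crank '[[0,0,0.1,0],[0,0,0.1,0],[0,0,0,0]]'
```

```text
time: 24.82
tool_pos: [0.6046, -0.3098, 0.0577]
tool_rot: [0.001, 0.715, 0.699, 0.0]
contact_force: [0.3, 1.0, -0.7]
gripper_width: 0.148
time: 25.07
tool_pos: [0.6043, -0.3101, 0.0554]
tool_rot: [0.001, 0.716, 0.699, 0.0]
contact_force: [1.2, 1.2, -0.5]
gripper_width: 0.147
```

```bash
python3 -m crank '[[0,0,0.1,0],[0,0,0.1,0],[0,0,0.1,0],[0,0,0,0],[0,0,0,0]]'
python3 -m crank '[[0,0,0.1,0],[0,0,0,0],[0,0,0,0]]'
```

```text
time: 25.48
tool_pos: [0.6039, -0.3099, 0.0517]
tool_rot: [0.0, 0.716, 0.699, -0.0]
contact_force: [-0.5, -0.6, 1.8]
gripper_width: 0.148
time: 25.73
tool_pos: [0.604, -0.31, 0.0517]
tool_rot: [0.0, 0.715, 0.699, -0.0]
contact_force: [-2.8, 1.3, 6.0]
gripper_width: 0.15
```

Touched down at .0517 as expected. Releasing and raising.

```bash
python3 -m crank '[[0,0,0,0],[0,0,0,0],[0,0,0,0],[0,0,-0.5,0],[0,0,-2,0],[0,0,-3,0],[0,0,-3,0],[0,0,-1.5,0],[0,0,0,0],[0,0,0,0]]' 0.6
python3 - <<'E'
from h import *
f=manip.grab_frame("wrist"); save(f,"w14"); 
f=manip.grab_frame("side"); save(f,"s14",(220,140,420,310),4)
plan(.5055,-.1835,.15)
E
```

```text
time: 26.57
tool_pos: [0.6044, -0.31, 0.1515]
tool_rot: [0.001, 0.716, 0.699, 0.0]
contact_force: [0.3, 0.0, -0.6]
gripper_width: 0.604
pos [ 0.6029 -0.3091  0.1482] yaw 88.6 q1,q6 [ -33.4 -122.1]
shift NOW axes [ 12.32 -10.03  -0.13] | turn units 0.0 | shift AFTER turn [ 12.32 -10.03  -0.18]
```

View pics/w14.png

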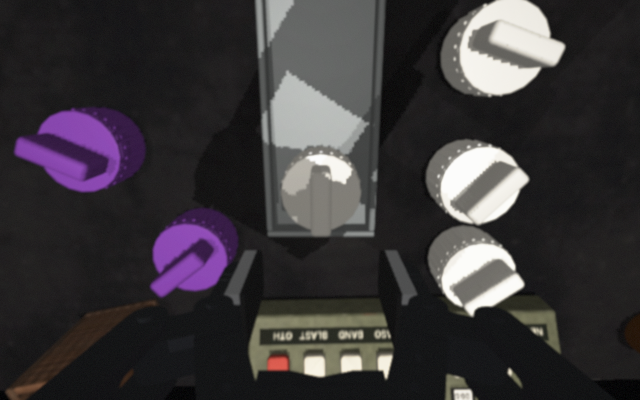

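View pics/s14.png

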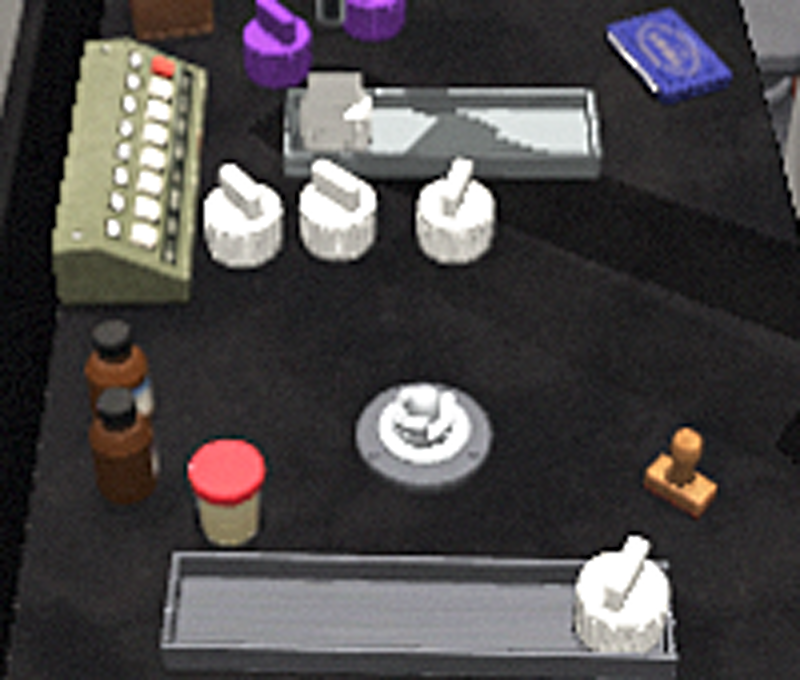

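```bash
python3 -m crank '[[3,-2.5,0,0],[3.2,-2.5,0,0],[3.2,-2.5,0,0],[2.9,-2.5,0,0],[0,0,0,1.1],[0,0,0,1.1],[0,0,0,1.1],[0,0,0,1.1],[0,0,0,1.1],[0,0,0,1.1]]'|head -1
python3 -m crank '[[0,0,0,1.1],[0,0,0,1.1],[0,0,0,1.1],[0,0,0,1.1],[0,0,0,1.1],[0,0,0,1.1],[0,0,0,1.1],[0,0,0,1.1],[0,0,0,1.1],[0,0,0,1.1]]'|head -1
python3 -m crank '[[0,0,0,0],[0,0,0,0]]'|head -1
python3 - <<'E'
from h import *
f=manip.grab_frame("wrist"); save(f,"w15"); save(f,"w15c",(270,135,370,245),5)
plan(.5055,-.1835,.15,-18)
E
```

```text
time: 27.5
time: 28.33
time: 28.5
pos [ 0.506  -0.184   0.1489] yaw -16.8 q1,q6 [-27.9 -11.1]
shift NOW axes [-0.06 -0.03 -0.11] | turn units 0.2 | shift AFTER turn [-0.07 -0.03 -0.11]
```

View pics/w15.png

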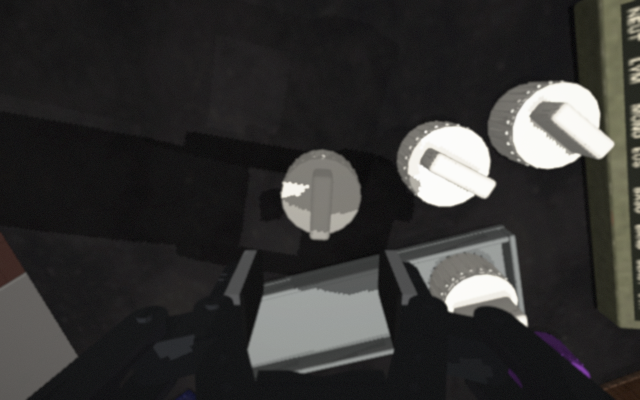

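View pics/w15c.png

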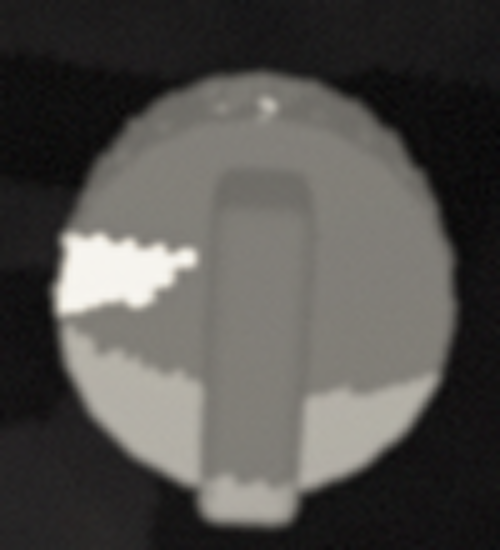

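Run:
```python
from h import *
f=manip.grab_frame("wrist"); bar(f,(262,208),(248,524),[270,135],5)
```

```text
bar len 0.045113133004785304 yaw -109.10938993560627 ctr [ 0.50685032 -0.18425564]
tool yaw -19.109389935606274
pos [ 0.5062 -0.1841  0.1492] yaw -16.8 q1,q6 [-27.9 -11.1]
shift NOW axes [8.000e-02 1.000e-02 1.022e+01] | turn units 0.38 | shift AFTER turn [ 0.06 -0.   10.22]
```

```bash
python3 -m crank '[[0.07,-0.05,2.5,0.38],[0,0,2.7,0],[0,0,2.5,0],[0,0,1.7,0],[0,0,1,0],[0,0,0,0],[0,0,0,0]]'|sed -n 1,2p
python3 -m crank '[[0,0,0,0],[0,0,0,0],[0,0,0,0],[0,0,0,0],[0,0,0,0],[0,0,0,0]]' 0
python3 -m crank '[[0,0,-1,0],[0,0,-2,0],[0,0,-3,0],[0,0,-3,0],[0,0,-1.5,0],[0,0,0,0],[0,0,0,0]]'|head -2
python3 - <<'E'
from h import *
held("h16"); plan(.5395,.0395,.15,27)
E
```

```text
time: 29.18
tool_pos: [0.5076, -0.1841, 0.0464]
time: 29.68
tool_pos: [0.5081, -0.1843, 0.0473]
tool_rot: [0.0, 0.986, -0.167, 0.001]
contact_force: [-1.0, 0.6, 4.2]
gripper_width: 0.148
time: 30.27
tool_pos: [0.5081, -0.1843, 0.1525]
[[232.0, 309.0], [379.0, 309.0], [239.0, 714.0], [373.0, 714.0]]
[[246.0, 211.0], [368.0, 211.0], [251.0, 560.0], [364.0, 560.0]]
pos [ 0.5071 -0.1838  0.1506] yaw -19.2 q1,q6 [-27.8  -8.6]
shift NOW axes [ -4.3  -22.15   0.07] | turn units -7.71 | shift AFTER turn [ 13.03 -18.43   0.06]
```

View pics/h16.png

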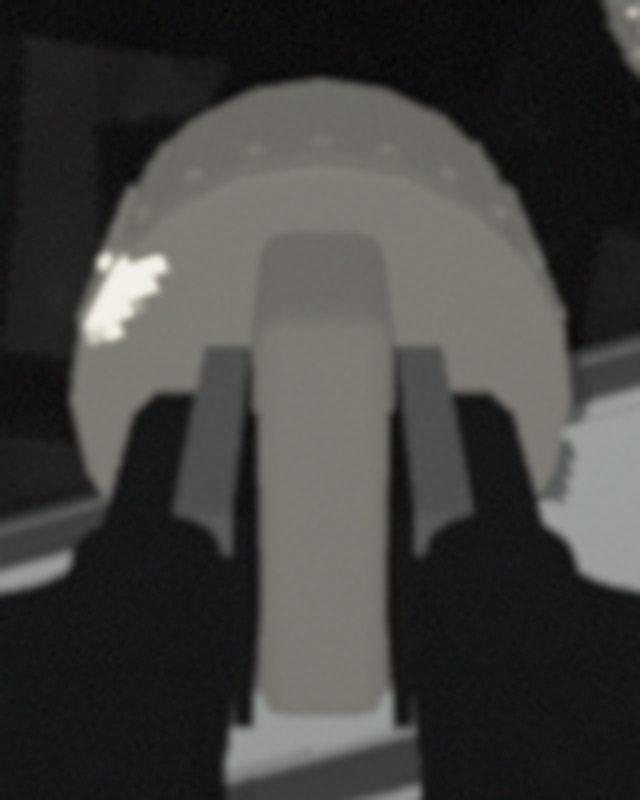

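```bash
python3 -m crank '[[0,-1.5,0,-1.1],[0,0,0,-1.1],[0,0,0,-1.1],[0,0,0,-1.1],[0,0,0,-1.1],[0,0,0,-1.1],[0,0,0,-1.1],[0,0,0,0]]'|head -1
python3 - <<'E'
from h import *
plan(.539,.040,.12,27)
E
```

```text
time: 30.98
pos [ 0.5111 -0.1692  0.1486] yaw 27.1 q1,q6 [-26.2 -53.3]
shift NOW axes [ 12.01 -17.35   2.89] | turn units 0.01 | shift AFTER turn [ 11.98 -17.37   2.86]
```

```bash
python3 -m crank '[[1.4,-2,0,0],[2,-2.9,0,0],[2,-2.9,0,0],[2,-2.9,0,0],[2,-2.9,0.5,0],[1.6,-2.4,1,0],[1,-1.35,1,0],[0,0,0,0],[0,0,0,0]]'|head -2
python3 - <<'E'
from h import *
plan(.539,.040,.085,27)
E
```

```text
time: 31.73
tool_pos: [0.5393, 0.0398, 0.1241]
pos [0.5393 0.0398 0.1241] yaw 26.9 q1,q6 [ -3.7 -30.6]
shift NOW axes [-0.   -0.02  3.91] | turn units -0.01 | shift AFTER turn [-0.02 -0.03  3.91]
```

```bash
python3 -m crank '[[0,0,1.2,0],[0,0,0.8,0],[0,0,0.6,0],[0,0,0.5,0],[0,0,0.3,0],[0,0,0,0],[0,0,0,0]]'|head -1; python3 fs.py
python3 -m crank '[[0,0,0.2,0],[0,0,0.15,0],[0,0,0,0],[0,0,0,0]]'|head -1; python3 fs.py
python3 -m crank '[[0,0,0.2,0],[0,0,0.1,0],[0,0,0,0],[0,0,0,0]]'|head -1; python3 fs.py
```

```text
time: 32.32
z 0.0924 rim 27.8 yaw 26.9 F [-0.3 -0.3 -0.1] T [ 0.02 -0.04 -0.  ] w 0.147 q6 -30.7
time: 32.65
z 0.089 rim 24.4 yaw 27.0 F [-0.7 -0.8 -0.7] T [0.05 0.05 0.03] w 0.149 q6 -30.7
time: 32.98
z 0.0857 rim 21.1 yaw 27.0 F [-0.7  0.4 -1. ] T [-0.1   0.17  0.  ] w 0.147 q6 -30.7
```

```bash
python3 -m crank '[[0,0,0.15,0],[0,0,0.1,0],[0,0,0,0],[0,0,0,0]]'|head -1; python3 fs.py
python3 -m crank '[[0,0,0.1,0],[0,0,0.1,0],[0,0,0,0],[0,0,0,0]]'|head -1; python3 fs.py
```

```text
time: 33.32
z 0.0831 rim 18.5 yaw 26.9 F [-1.7 -0.5 -0.4] T [0.01 0.27 0.  ] w 0.149 q6 -30.7
time: 33.65
z 0.0812 rim 16.6 yaw 27.0 F [-1.9 -0.2 -0.1] T [ 0.07  0.44 -0.  ] w 0.147 q6 -30.7
```

```bash
python3 -m crank '[[-0.07,-0.04,0.1,0],[0,0,0.1,0],[0,0,0,0],[0,0,0,0]]'|head -1; python3 fs.py
python3 -m crank '[[0,0,0.1,0],[0,0,0.1,0],[0,0,0,0],[0,0,0,0]]'|head -1; python3 fs.py
```

```text
time: 33.98
z 0.0794 rim 14.8 yaw 26.9 F [-0.3  1.2 -1. ] T [ 0.14  0.11 -0.01] w 0.149 q6 -30.7
time: 34.32
z 0.0773 rim 12.7 yaw 26.9 F [-0.3  0.8 -0.6] T [0.07 0.1  0.01] w 0.147 q6 -30.7
```

```bash
python3 -m crank '[[0,0,0.1,0],[0,0,0.05,0],[0,0,0,0],[0,0,0,0]]'|head -1; python3 fs.py
python3 -m crank '[[0,0,0.1,0],[0,0,0,0],[0,0,0,0]]'|head -1; python3 fs.py
```

```text
time: 34.65
z 0.0768 rim 12.2 yaw 27.0 F [-2.2  1.1  5.1] T [0.06 0.61 0.01] w 0.153 q6 -30.7
time: 34.9
z 0.0766 rim 12.0 yaw 27.0 F [-3.3  0.6  9.9] T [0.12 1.02 0.03] w 0.15 q6 -30.7
```

```bash
python3 -m crank '[[0,0,0,1],[0,0,0.06,1],[0,0,0.06,1],[0,0,0.06,1],[0,0,0.06,1],[0,0,0,0]]'|head -1; python3 fs.py
python3 -m crank '[[0,0,0.06,1],[0,0,0.06,1],[0,0,0.06,1],[0,0,0,0]]'|head -1; python3 fs.py
python3 -m crank '[[0,0,0.06,1],[0,0,0.06,1],[0,0,0,0]]'|head -1; python3 fs.py
```

```text
time: 35.4
z 0.0733 rim 8.7 yaw -3.3 F [-1.4  0.8  5.2] T [-0.08  0.54 -0.02] w 0.152 q6 -0.5
time: 35.73
z 0.0715 rim 6.9 yaw -21.1 F [-0.3 -0.6  3.9] T [-0.1   0.08  0.01] w 0.147 q6 17.4
time: 35.98
z 0.0702 rim 5.6 yaw -33.0 F [-1. -1.  5.] T [-0.33  0.19 -0.1 ] w 0.149 q6 29.3
```

```bash
python3 -m crank '[[0,0,0.03,0.5],[0,0,0.03,0.5],[0,0,0,0]]'|head -1; python3 fs.py
python3 -m crank '[[0,0,0.03,0.5],[0,0,0.03,0.5],[0,0,0,0]]'|head -1; python3 fs.py
python3 -m crank '[[0,0,0.03,0.5],[0,0,0.03,0.5],[0,0,0,0]]'|head -1; python3 fs.py
```

```text
time: 36.23
z 0.0702 rim 5.6 yaw -38.9 F [-0.1 -1.4  5.9] T [-0.25  0.15 -0.01] w 0.144 q6 35.1
time: 36.48
z 0.0701 rim 5.5 yaw -44.9 F [-1.9 -1.2  8.6] T [-0.33  0.33  0.  ] w 0.151 q6 41.1
time: 36.73
z 0.0701 rim 5.5 yaw -50.8 F [-2.6 -1.2 12. ] T [-0.41  0.62  0.05] w 0.148 q6 47.1
```

```bash
python3 -m crank '[[0,0,0,0.5],[0,0,0,0.5],[0,0,0,0]]'|head -1; python3 fs.py
python3 -m crank '[[0,0,0,0.4],[0,0,0,0],[0,0,0,0]]'|head -1; python3 fs.py
```

```text
time: 36.98
z 0.0701 rim 5.5 yaw -56.8 F [-2.6 -2.9 12.5] T [-0.64  0.66  0.23] w 0.152 q6 53.1
time: 37.23
z 0.07 rim 5.4 yaw -59.1 F [-2.6 -2.  11.8] T [-0.71  0.81  0.32] w 0.151 q6 55.4
```

```bash
python3 -m crank '[[0,0,-0.1,-0.4],[0,0,0,-1],[0,0,0,-1],[0,0,-0.03,-1],[0,0,-0.06,-1],[0,0,-0.06,-1],[0,0,0,0]]'|head -1; python3 fs.py
python3 -m crank '[[0,0,-0.06,-1],[0,0,-0.06,-1],[0,0,-0.06,-1],[0,0,-0.06,-1],[0,0,0,0]]'|head -1; python3 fs.py
python3 -m crank '[[0,0,-0.06,-1],[0,0,-0.06,-1],[0,0,-0.06,-1],[0,0,-0.06,-1],[0,0,-0.06,-0.95],[0,0,0,0]]'|head -1; python3 fs.py
```

```text
time: 37.82
z 0.0708 rim 6.2 yaw -26.6 F [-2.9  1.1  5.6] T [ 0.11  0.53 -0.04] w 0.146 q6 22.8
time: 38.23
z 0.0732 rim 8.6 yaw -2.6 F [-2.7 -0.8  6.6] T [-0.16  0.72  0.04] w 0.146 q6 -1.2
time: 38.73
z 0.0761 rim 11.5 yaw 27.1 F [-5.2 -0.3  7.1] T [-0.3   0.94 -0.07] w 0.149 q6 -30.8
```

```bash
python3 -m crank '[[0,0,-0.3,0],[0,0,-1.5,0],[0,0,-2.5,0],[0,0,-2.5,0],[0,0,-1,0],[0,0,0,-1],[0,0,0,-1.1],[0,0,0,-1.1],[0,0,0,-1.1],[0,0,0,-1.1]]'|head -1; python3 fs.py
python3 -m crank '[[0,0,0,-1.1],[0,0,0,-1.1],[0,0,0,-1.1],[0,0,0,-1.1],[0,0,0,-0.5],[0,0,0,0]]'|head -1
python3 - <<'E'
from h import *
plan(.540,-.3085,.15,88.6)
E
```

```text
time: 39.57
z 0.1523 rim 87.7 yaw 59.5 F [-0.4  0.2 -0.5] T [ 0.02 -0.01 -0.02] w 0.148 q6 -63.3
time: 40.07
pos [0.5396 0.0393 0.1524] yaw 88.6 q1,q6 [ -3.7 -92.3]
shift NOW axes [-34.77   0.88   0.23] | turn units 0.0 | shift AFTER turn [-34.77   0.89   0.24]
```

```bash
python3 -m crank '[[-2.4,0.1,0,0],[-3.6,0.1,0,0],[-3.6,0.1,0,0],[-3.6,0.1,0,0],[-3.6,0.1,0,0],[-3.6,0.1,0,0],[-3.6,0.1,0,0],[-3.6,0.1,0,0],[-3.6,0.1,0,0],[-2.6,0,0,0]]'|head -1
python3 -m crank '[[-0.9,0,1,0],[0,0,2,0],[0,0,2,0],[0,0,1.5,0],[0,0,1,0],[0,0,0,0],[0,0,0,0]]'|head -1
python3 - <<'E'
from h import *
f=manip.grab_frame("wrist"); save(f,"w17"); plan(.540,-.3085,.0525,88.6)
E
```

```text
time: 40.9
time: 41.48
pos [ 0.5401 -0.3078  0.079 ] yaw 88.5 q1,q6 [ -36.5 -125. ]
shift NOW axes [-0.07 -0.01  2.65] | turn units -0.02 | shift AFTER turn [-0.07 -0.01  2.65]
```

View pics/w17.png

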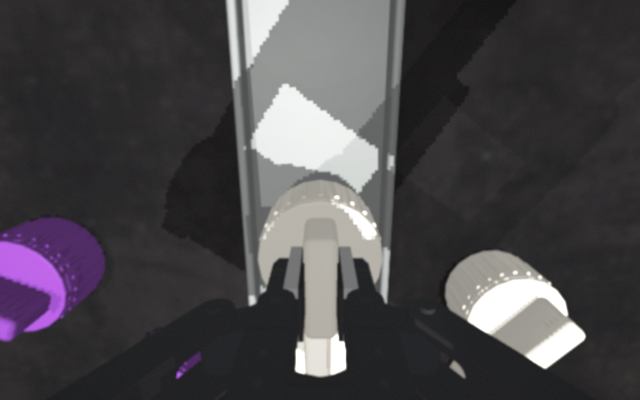

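```bash
python3 -m crank '[[0,0,1,0],[0,0,0.7,0],[0,0,0.4,0],[0,0,0.3,0],[0,0,0.15,0],[0,0,0.1,0],[0,0,0,0],[0,0,0,0]]'|head -1; python3 fs.py
python3 -m crank '[[0,0,0.1,0],[0,0,0,0],[0,0,0,0]]'|head -1; python3 fs.py
```

```text
time: 42.2
z 0.0524 rim -12.2 yaw 88.4 F [ 0.1  0.6 -0.9] T [ 0.06  0.1  -0.05] w 0.147 q6 -125.0
time: 42.45
z 0.0523 rim -12.3 yaw 88.5 F [-2.5  1.2  5.3] T [0.31 0.46 0.1 ] w 0.149 q6 -125.0
```

```bash
python3 -m crank '[[0,0,0,0],[0,0,0,0],[0,0,0,0],[0,0,-0.5,0],[0,0,-2,0],[0,0,-3,0],[0,0,-3,0],[0,0,-1.3,0],[0,0,0,0]]' 0.5|head -1
python3 - <<'E'
from h import *
f=manip.grab_frame("side"); save(f,"s18",(220,140,420,310),4)
plan(.603,-.186,.15,44)
E
```

```text
time: 43.2
pos [ 0.5408 -0.3087  0.1512] yaw 88.5 q1,q6 [ -36.6 -125. ]
shift NOW axes [12.44  5.89  0.11] | turn units 7.41 | shift AFTER turn [13.   -4.51  0.12]
```

View pics/s18.png

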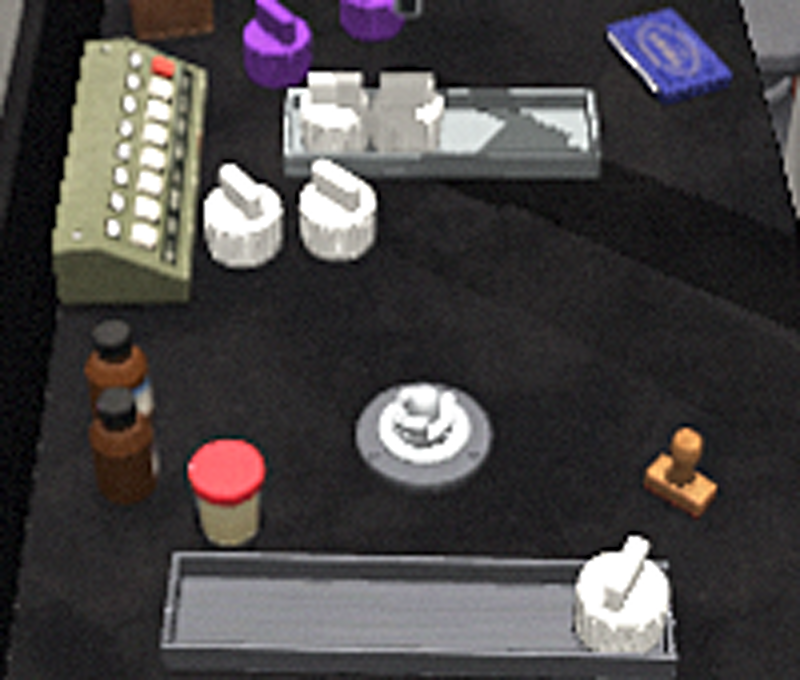

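Both rejects stand upright in the tray. On to cap 3.

```bash
python3 -m crank '[[0,0,0,1.1],[0,0,0,1.1],[0,0,0,1.1],[0,0,0,1.1],[0,0,0,1.1],[0,0,0,1.1],[0,0,0,0.8],[3,-1,0,0],[3.5,-1.2,0,0],[3.5,-1.2,0,0]]'|head -1
python3 -m crank '[[2,-0.8,0,0],[1,-0.3,0,0],[0,0,0,0],[0,0,0,0]]'|head -1
python3 - <<'E'
from h import *
f=manip.grab_frame("wrist"); save(f,"w19"); save(f,"w19c",(270,135,370,245),5)
plan(.603,-.186,.15,44)
E
```

```text
time: 44.08
time: 44.42
pos [ 0.601  -0.186   0.1478] yaw 44.0 q1,q6 [-24. -68.]
shift NOW axes [ 0.14  0.14 -0.22] | turn units 0.0 | shift AFTER turn [ 0.15  0.14 -0.22]
```

View pics/w19.png

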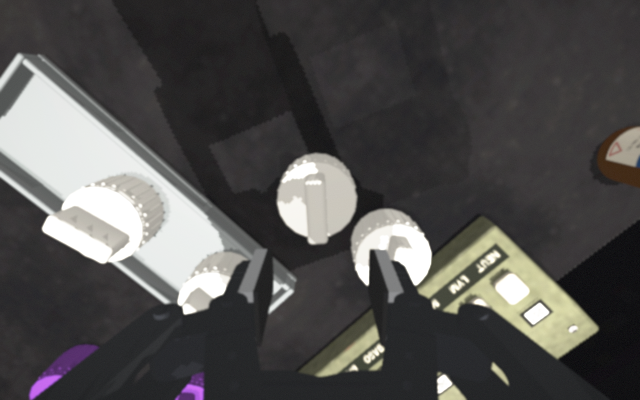

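View pics/w19c.png

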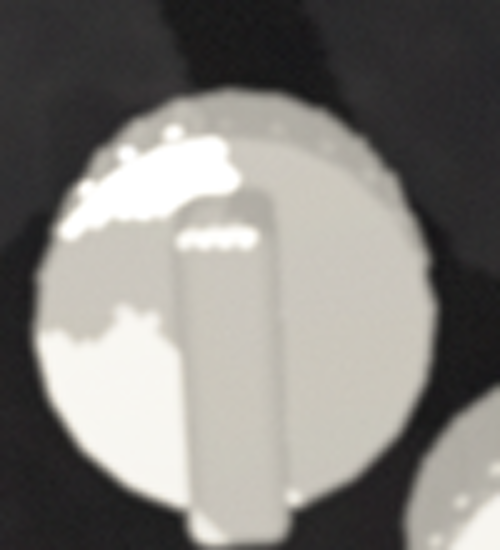

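Run:
```python
from h import *
f=manip.grab_frame("wrist"); bar(f,(223,225),(239,545),[270,135],5)
```

```text
bar len 0.04581056288380424 yaw -43.40508366128621 ctr [ 0.6020188  -0.18957138]
tool yaw 46.59491633871379
pos [ 0.6011 -0.1864  0.1482] yaw 44.0 q1,q6 [-24. -68.]
shift NOW axes [-0.14  0.31 10.12] | turn units -0.44 | shift AFTER turn [-0.17  0.29 10.12]
```

```bash
python3 -m crank '[[-0.15,0.28,2.5,-0.44],[0,0,2.7,0],[0,0,2.5,0],[0,0,1.6,0],[0,0,0.9,0],[0,0,0,0],[0,0,0,0]]'|sed -n 1,2p
python3 -m crank '[[0,0,0,0],[0,0,0,0],[0,0,0,0],[0,0,0,0],[0,0,0,0],[0,0,0,0]]' 0
python3 -m crank '[[0,0,-1,0],[0,0,-2,0],[0,0,-3,0],[0,0,-3,0],[0,0,-1.5,0],[0,0,0,0],[0,0,0,0]]'|head -2
python3 - <<'E'
from h import *
held("h20"); plan(.5393,.0395,.15,27)
E
```

```text
time: 45.1
tool_pos: [0.6026, -0.1892, 0.0473]
time: 45.6
tool_pos: [0.6037, -0.1889, 0.0487]
tool_rot: [0.001, 0.918, 0.396, 0.001]
contact_force: [-0.4, -1.2, 5.0]
gripper_width: 0.148
time: 46.18
tool_pos: [0.6029, -0.1882, 0.1524]
[[233.0, 292.0], [381.0, 292.0], [241.0, 698.0], [375.0, 698.0]]
[[248.0, 195.0], [370.0, 195.0], [253.0, 546.0], [366.0, 546.0]]
pos [ 0.6019 -0.1878  0.1505] yaw 46.7 q1,q6 [-24.1 -70.8]
shift NOW axes [ 12.25 -20.15   0.09] | turn units 3.28 | shift AFTER turn [  4.74 -23.1    0.05]
```

View pics/h20.png

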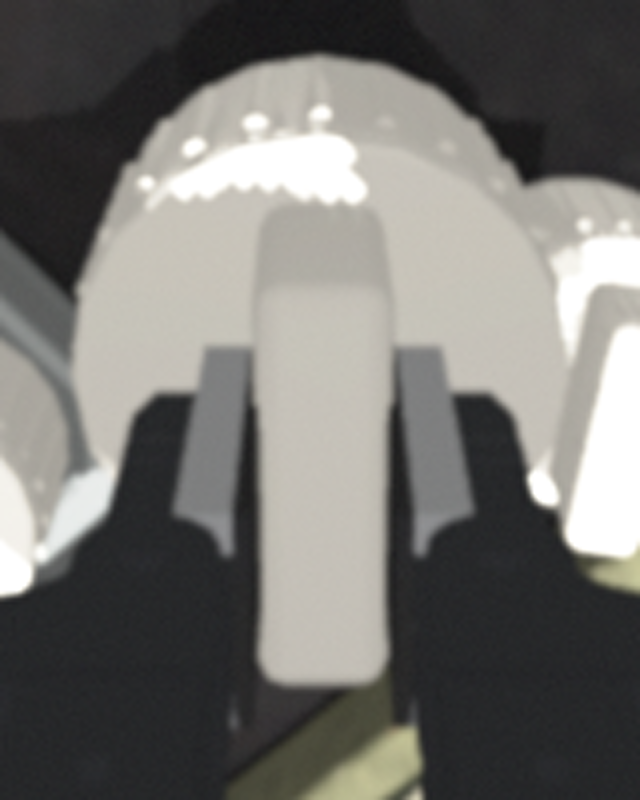

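```bash
python3 -m crank '[[0,-1.5,0,1],[0,0,0,1.1],[0,0,0,1.18],[0,0,0,0],[0,0,0,0]]'|head -1
python3 - <<'E'
from h import *
plan(.5398,.0385,.115,27)
E
```

```text
time: 46.65
pos [ 0.5905 -0.1774  0.1494] yaw 27.2 q1,q6 [-23.6 -50.8]
shift NOW axes [  5.36 -21.51   3.5 ] | turn units 0.03 | shift AFTER turn [  5.28 -21.54   3.44]
```

```bash
python3 -m crank '[[0.5,-2.3,0,0.03],[0.8,-3.3,0,0],[0.8,-3.3,0,0],[0.8,-3.3,0,0],[0.8,-3.3,0.5,0],[0.8,-3.3,1,0],[0.8,-2.7,1,0],[0,0,1,0],[0,0,0,0],[0,0,0,0]]'|head -1
python3 - <<'E'
from h import *
plan(.5398,.0385,.09,27)
E
```

```text
time: 47.48
pos [0.5412 0.0375 0.1158] yaw 26.9 q1,q6 [ -3.9 -30.8]
shift NOW axes [-0.08 -0.15  2.58] | turn units -0.01 | shift AFTER turn [-0.08 -0.15  2.58]
```

```bash
sed -i 's/\.0466/.0485/' fs.py; python3 -m crank '[[-0.08,-0.15,0,0],[0,0,0.8,0],[0,0,0.8,0],[0,0,0.6,0],[0,0,0.3,0],[0,0,0,0],[0,0,0,0]]'|head -1; python3 fs.py
python3 -m crank '[[0,0,0.2,0],[0,0,0.15,0],[0,0,0,0],[0,0,0,0]]'|head -1; python3 fs.py
python3 -m crank '[[0,0,0.2,0],[0,0,0.1,0],[0,0,0,0],[0,0,0,0]]'|head -1; python3 fs.py
```

```text
time: 48.07
z 0.0917 rim 25.2 yaw 26.8 F [-0.2 -0.5 -0.2] T [-0.04 -0.03 -0.01] w 0.149 q6 -30.6
time: 48.4
z 0.0887 rim 22.2 yaw 26.8 F [-0.7  0.1 -1.9] T [0.02 0.   0.  ] w 0.144 q6 -30.6
time: 48.73
z 0.0855 rim 19.0 yaw 26.8 F [-0.2 -0.8 -0.6] T [-0.04 -0.08  0.04] w 0.147 q6 -30.6
```

```bash
python3 -m crank '[[0,0,0.15,0],[0,0,0.1,0],[0,0,0,0],[0,0,0,0]]'|head -1; python3 fs.py
python3 -m crank '[[0,0,0.15,0],[0,0,0.1,0],[0,0,0,0],[0,0,0,0]]'|head -1; python3 fs.py
```

```text
time: 49.07
z 0.084 rim 17.5 yaw 26.8 F [-1.5  0.8  4.9] T [ 0.03  0.33 -0.01] w 0.148 q6 -30.6
time: 49.4
z 0.0836 rim 17.1 yaw 26.8 F [-7.1  1.  16. ] T [ 0.07  1.35 -0.05] w 0.151 q6 -30.6
```

```bash
python3 -m crank '[[0,0,-0.5,0],[0,0,-0.6,0],[0,0,0,-1],[0,0,0,-1.1],[0,0,0,-1.1],[0,0,0,-1.1],[0,0,0,-1.1],[0,0,0,-1.1],[0,0,0,-1.1],[0,0,0,-1.1]]'|head -1; python3 fs.py
python3 -m crank '[[0,0,0,-1.1],[0,0,0,-0.2],[0,0,0,0],[0,0,0,0]]'|head -1; python3 fs.py
python3 - <<'E'
from h import *
plan(.5405,.0392,.08,87)
E
```

```text
time: 50.23
z 0.0911 rim 24.6 yaw 79.4 F [ 0.4 -0.4 -0.5] T [-0.01  0.04 -0.01] w 0.148 q6 -83.1
time: 50.57
z 0.0914 rim 24.9 yaw 86.7 F [ 0.8 -0.4 -0.4] T [-0.01  0.01 -0.03] w 0.147 q6 -90.5
pos [0.5404 0.0387 0.0914] yaw 86.7 q1,q6 [ -3.8 -90.5]
shift NOW axes [0.05 0.   1.14] | turn units -0.05 | shift AFTER turn [0.05 0.   1.14]
```

```bash
python3 -m crank '[[0.05,0,0.5,0],[0,0,0.3,0],[0,0,0.2,0],[0,0,0,0],[0,0,0,0]]'|head -1; python3 fs.py
python3 -m crank '[[0,0,0.1,0],[0,0,0.1,0],[0,0,0,0],[0,0,0,0]]'|head -1; python3 fs.py
python3 -m crank '[[0,0,0.1,0],[0,0,0,0],[0,0,0,0]]'|head -1; python3 fs.py
```

```text
time: 50.98
z 0.0813 rim 14.8 yaw 86.8 F [ 0.4 -0.1 -1.6] T [ 0.02 -0.03  0.  ] w 0.148 q6 -90.5
time: 51.32
z 0.0796 rim 13.1 yaw 86.8 F [ 0.7 -0.3 -0.7] T [ 0.02  0.07 -0.03] w 0.149 q6 -90.5
time: 51.57
z 0.0786 rim 12.1 yaw 86.8 F [-0.1  0.2 -0.9] T [-0.01 -0.02  0.07] w 0.145 q6 -90.5
```

```bash
python3 -m crank '[[0,0,0.1,0],[0,0,0.05,0],[0,0,0,0],[0,0,0,0]]'|head -1; python3 fs.py
python3 -m crank '[[0,0,0.05,0],[0,0,0.05,1],[0,0,0.06,1],[0,0,0.06,1],[0,0,0.06,1],[0,0,0,0]]'|head -1; python3 fs.py
python3 -m crank '[[0,0,0.06,1],[0,0,0.06,1],[0,0,0.06,1],[0,0,0,0]]'|head -1; python3 fs.py
python3 -m crank '[[0,0,0.06,1],[0,0,0.06,1],[0,0,0,0]]'|head -1; python3 fs.py
```

```text
time: 51.9
z 0.0775 rim 11.0 yaw 86.8 F [-0.  -0.4  2.1] T [-0.    0.05 -0.02] w 0.148 q6 -90.5
time: 52.4
z 0.0751 rim 8.6 yaw 62.7 F [ 0.2 -2.2  4.1] T [-0.33  0.05 -0.05] w 0.147 q6 -66.4
time: 52.73
z 0.0733 rim 6.8 yaw 44.9 F [-1.6 -3.1  5.2] T [-0.69  0.23  0.02] w 0.147 q6 -48.6
time: 52.98
z 0.0723 rim 5.8 yaw 32.9 F [-1.5 -2.3  6.1] T [-0.57  0.32 -0.06] w 0.147 q6 -36.6
```

```bash
python3 -m crank '[[0,0,0.03,0.5],[0,0,0.03,0.5],[0,0,0,0]]'|head -1; python3 fs.py
python3 -m crank '[[0,0,0.03,0.5],[0,0,0.03,0.5],[0,0,0,0]]'|head -1; python3 fs.py
python3 -m crank '[[0,0,0.03,0.5],[0,0,0.03,0.5],[0,0,0,0]]'|head -1; python3 fs.py
```

```text
time: 53.23
z 0.0719 rim 5.4 yaw 27.0 F [-1.3 -1.9  6.9] T [-0.45  0.33 -0.07] w 0.148 q6 -30.7
time: 53.48
z 0.0712 rim 4.7 yaw 21.0 F [-0.9 -1.4  6.1] T [-0.54  0.27 -0.01] w 0.153 q6 -24.7
time: 53.73
z 0.0706 rim 4.1 yaw 15.0 F [-1.5 -2.3  6.1] T [-0.67  0.26 -0.04] w 0.147 q6 -18.7
```

```bash
python3 -m crank '[[0,0,0.06,1],[0,0,0.06,1],[0,0,0,0]]'|head -1; python3 fs.py
python3 -m crank '[[0,0,0.06,1],[0,0,0.06,1],[0,0,0,0]]'|head -1; python3 fs.py
python3 -m crank '[[0,0,0.06,1],[0,0,0.06,1],[0,0,0,0]]'|head -1; python3 fs.py
python3 -m crank '[[0,0,0.06,1],[0,0,0,0]]'|head -1; python3 fs.py
```

```text
time: 53.98
z 0.0692 rim 2.7 yaw 2.9 F [-2.6 -3.   5.6] T [-0.96  0.57 -0.07] w 0.143 q6 -6.6
time: 54.23
z 0.0681 rim 1.6 yaw -9.1 F [-3.3 -4.3  8. ] T [-1.1   0.67 -0.05] w 0.147 q6 5.4
time: 54.48
z 0.0668 rim 0.3 yaw -21.1 F [-3.6 -3.8  7.8] T [-0.92  0.81 -0.18] w 0.149 q6 17.4
time: 54.65
z 0.0667 rim 0.2 yaw -27.1 F [-6.  -5.2 10.4] T [-0.96  0.84 -0.21] w 0.147 q6 23.4
```

```bash
python3 -m crank '[[0,0,0,0.7],[0,0,0,0],[0,0,0,0]]'|head -1; python3 fs.py
python3 -m crank '[[0,0,0,0.7],[0,0,0,0],[0,0,0,0]]'|head -1; python3 fs.py
python3 -m crank '[[0,0,0,0.7],[0,0,0,0],[0,0,0,0]]'|head -1; python3 fs.py
```

```text
time: 54.9
z 0.0666 rim 0.1 yaw -31.1 F [-5.3 -4.7  9.9] T [-1.02  0.84 -0.09] w 0.146 q6 27.4
time: 55.15
z 0.0666 rim 0.1 yaw -35.3 F [-6.3 -4.2 11.6] T [-0.92  0.94 -0.02] w 0.144 q6 31.6
time: 55.4
z 0.0665 rim 0.0 yaw -39.5 F [-8.2 -4.1 12.1] T [-0.92  1.22 -0.03] w 0.148 q6 35.8
```

```bash
python3 -m crank '[[0,0,0,0.5],[0,0,0,0],[0,0,0,0]]'|head -1; python3 fs.py
python3 -m crank '[[0,0,0,0.5],[0,0,0,0],[0,0,0,0]]'|head -1; python3 fs.py
python3 -m crank '[[0,0,0,0.5],[0,0,0,0],[0,0,0,0]]'|head -1; python3 fs.py
```

```text
time: 55.65
z 0.0666 rim 0.1 yaw -42.4 F [-10.1  -4.   14. ] T [-0.96  1.52  0.29] w 0.146 q6 38.7
time: 55.9
z 0.0665 rim 0.0 yaw -45.4 F [-13.5  -4.9  16.4] T [-1.01  1.87  0.5 ] w 0.15 q6 41.7
time: 56.15
z 0.0664 rim -0.1 yaw -48.3 F [-14.2  -5.4  16.2] T [-1.07  2.12  0.91] w 0.149 q6 44.6
```

```bash
python3 -m crank '[[0,0,0,-0.6],[0,0,-0.04,-1],[0,0,0,-1],[0,0,0,-1],[0,0,-0.04,-1],[0,0,-0.06,-1],[0,0,-0.06,-1],[0,0,0,0]]'|head -1; python3 fs.py
python3 -m crank '[[0,0,-0.06,-1],[0,0,-0.06,-1],[0,0,-0.06,-1],[0,0,-0.06,-1],[0,0,-0.06,-1],[0,0,0,0]]'|head -1; python3 fs.py
```

```text
time: 56.82
z 0.0681 rim 1.6 yaw -8.7 F [-3.8 -2.6  7.8] T [-0.84  0.75 -0.09] w 0.151 q6 5.0
time: 57.32
z 0.0709 rim 4.4 yaw 21.3 F [-2.  -2.6  5.7] T [-0.82  0.39 -0.02] w 0.145 q6 -25.0
```

```bash
python3 -m crank '[[0,0,-0.06,-1],[0,0,-0.06,-1],[0,0,-0.06,-1],[0,0,-0.06,-1],[0,0,-0.06,-1],[0,0,0,0]]'|head -1; python3 fs.py
python3 -m crank '[[0,0,-0.06,-1],[0,0,-0.06,-1],[0,0,-0.06,-1],[0,0,-0.06,-1],[0,0,-0.06,-1],[0,0,0,-1],[0,0,-0.2,0],[0,0,0,0]]'|head -1; python3 fs.py
```

```text
time: 57.82
z 0.0739 rim 7.4 yaw 51.3 F [-1.2 -1.6  4.8] T [-0.42  0.28  0.  ] w 0.147 q6 -55.0
time: 58.48
z 0.0781 rim 11.6 yaw 86.9 F [ 0.5  1.4 -1.4] T [-0.03 -0.02  0.02] w 0.146 q6 -90.6
```

```bash
python3 -m crank '[[0,0,-1,0],[0,0,-2,0],[0,0,-2.5,0],[0,0,-1.7,0],[0,0,0,0]]'|head -1
python3 - <<'E'
from h import *
plan(.477,.206,.15,87.6)
E
```

```text
time: 58.9
pos [0.5433 0.0393 0.1552] yaw 86.9 q1,q6 [ -3.7 -90.6]
shift NOW axes [16.29 -7.54  0.47] | turn units -0.12 | shift AFTER turn [16.38 -7.32  0.52]
```

```bash
python3 -m crank '[[2,-1,0,-0.12],[3,-1.3,0,0],[3,-1.3,0,0],[3,-1.3,0,0],[3,-1.3,0.5,0],[2.3,-1.2,0.5,0],[0,0,0,0],[0,0,0,0],[0,0,0,0]]'|head -1
python3 - <<'E'
from h import *
f=manip.grab_frame("wrist"); save(f,"w21"); plan(.477,.206,.06,87.6)
f=manip.grab_frame("side"); save(f,"s21",(220,220,420,350),4)
E
```

```text
time: 59.65
pos [0.4741 0.2047 0.1399] yaw 87.5 q1,q6 [ 15.1 -72.4]
shift NOW axes [0.15 0.29 7.99] | turn units -0.01 | shift AFTER turn [0.15 0.29 7.99]
```

View pics/w21.png

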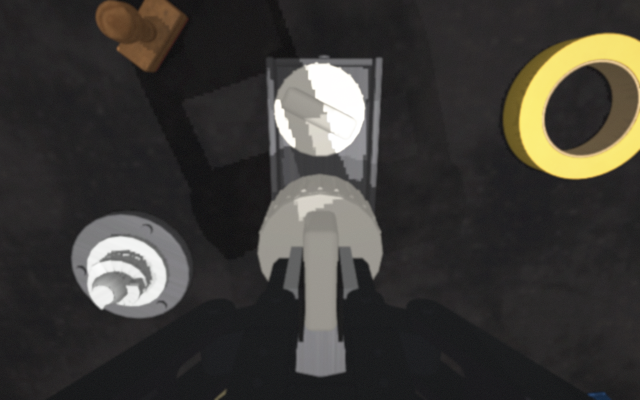

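View pics/s21.png

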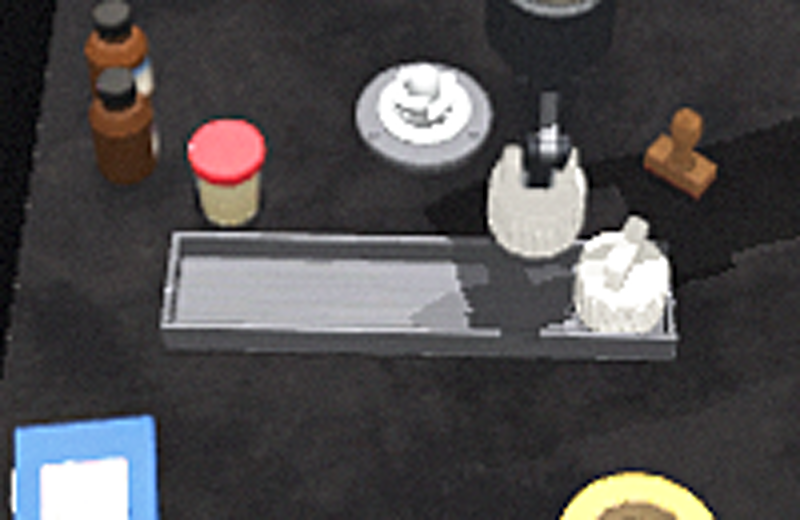

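```bash
python3 -m crank '[[0.18,0.38,0,0],[0,0,2,0],[0,0,2.4,0],[0,0,1.6,0],[0,0,0.8,0],[0,0,0.4,0],[0,0,0.3,0],[0,0,0,0],[0,0,0,0]]'|head -2;python3 fs.py
python3 -m crank '[[0,0,0.3,0],[0,0,0.2,0],[0,0,0,0],[0,0,0,0]]'|head -2;python3 fs.py
```

```text
time: 60.5
tool_pos: [0.4787, 0.2071, 0.0664]
z 0.0664 rim -0.1 yaw 87.5 F [-0.1 -0.2 -0.6] T [0.   0.05 0.05] w 0.149 q6 -72.3
time: 60.83
tool_pos: [0.4778, 0.207, 0.0604]
z 0.0604 rim -6.1 yaw 87.6 F [ 0.7 -0.5 -0.6] T [ 0.03 -0.01  0.02] w 0.15 q6 -72.3
```

```bash
python3 -m crank '[[0,0,0.3,0],[0,0,0.2,0],[0,0,0.1,0],[0,0,0,0],[0,0,0,0]]'|head -2;python3 fs.py
python3 -m crank '[[0,0,0.1,0],[0,0,0.1,0],[0,0,0,0],[0,0,0,0]]'|head -2;python3 fs.py
```

```text
time: 61.25
tool_pos: [0.4777, 0.207, 0.0541]
z 0.0541 rim -12.4 yaw 87.6 F [-0.1 -0.1 -0.2] T [ 0.    0.01 -0.01] w 0.146 q6 -72.3
time: 61.58
tool_pos: [0.4781, 0.207, 0.0527]
z 0.0527 rim -13.8 yaw 87.6 F [-1.  -0.1  1.9] T [-0.02  0.08 -0.04] w 0.147 q6 -72.3
```

```bash
python3 -m crank '[[0,0,0,0],[0,0,0,0],[0,0,0,0],[0,0,-0.5,0],[0,0,-2,0],[0,0,-3,0],[0,0,-3,0],[0,0,-1.3,0],[0,0,0,0]]' 0.5|head -1
python3 - <<'E'
from h import *
f=manip.grab_frame("side"); save(f,"s22",(220,140,420,310),4)
f=manip.grab_frame("wrist"); save(f,"w22")
plan(.675,-.185,.15,34.5)
E
```

```text
time: 62.33
pos [0.4777 0.2069 0.1499] yaw 87.5 q1,q6 [ 15.2 -72.3]
shift NOW axes [-38.31  21.39  -0.  ] | turn units 8.84 | shift AFTER turn [-5.940e+00  4.348e+01 -1.000e-02]
```

View pics/s22.png

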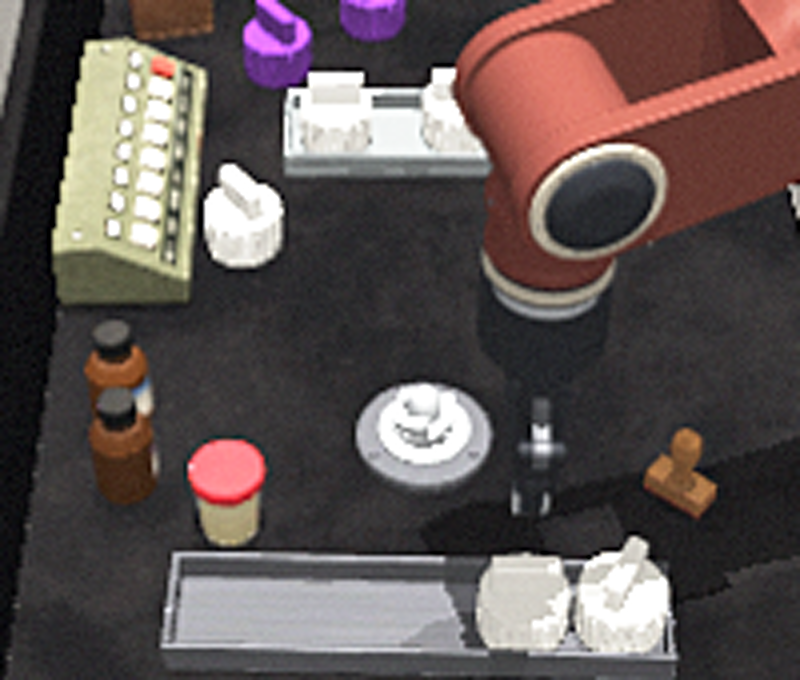

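View pics/w22.png

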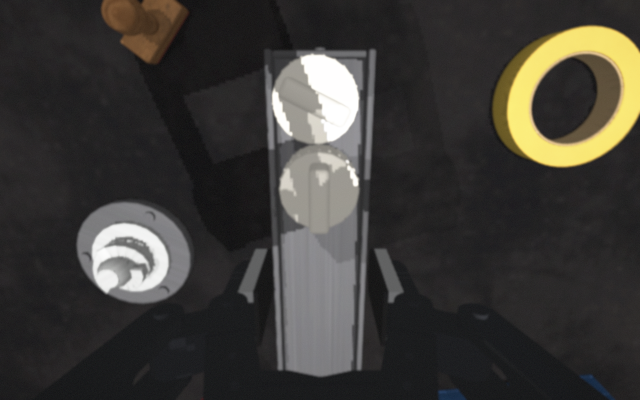

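The second reject looks shifted along the tray, probably the announced knock. I'll check it from above once the arm is clear.

```bash
python3 -m crank '[[-2.5,1.2,0,0],[-3.6,2,0,0],[-3.6,2,0,0],[-3.6,2,0,0],[-3.6,2,0,0],[-3.6,2,0,0],[-3.6,2,0,0],[-3.6,2,0,0],[-3.6,2,0,0],[-3.4,2,0,0]]'|head -1
python3 -m crank '[[-3,1.8,0,0],[-0.5,0.3,0,1],[0,0,0,1.1],[0,0,0,1.1],[0,0,0,1.1],[0,0,0,1.1],[0,0,0,1.1],[0,0,0,1.1],[0,0,0,1.1],[0,0,0,0]]'|head -1
python3 -m crank '[[0,0,0,0]]'|head -1
python3 - <<'E'
from h import *
f=manip.grab_frame("wrist"); save(f,"w23"); save(f,"w23c",(270,135,370,245),5)
plan(.675,-.185,.15,34.5)
f=manip.grab_frame("top"); save(f,"t23",(200,140,400,290),4)
E
```

```text
time: 63.27
time: 64.1
time: 64.18
pos [ 0.6733 -0.1834  0.1479] yaw 35.5 q1,q6 [-21.3 -56.8]
shift NOW axes [ 0.04  0.23 -0.21] | turn units 0.17 | shift AFTER turn [ 0.05  0.23 -0.21]
```

View pics/w23.png

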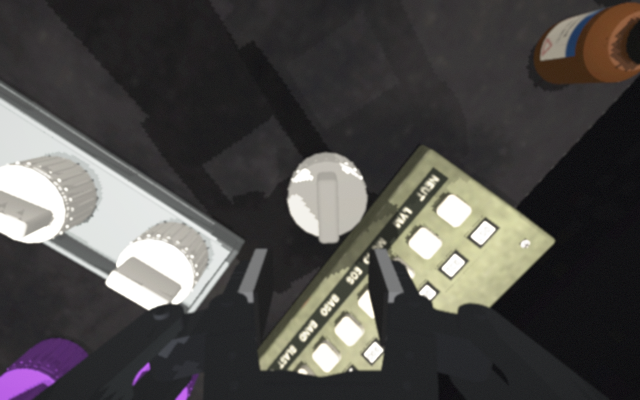

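View pics/t23.png

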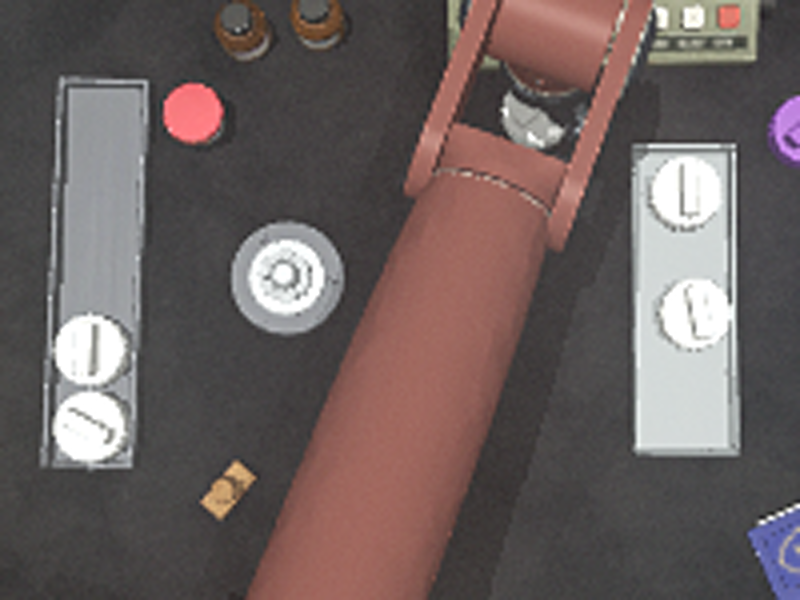

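View pics/w23c.png

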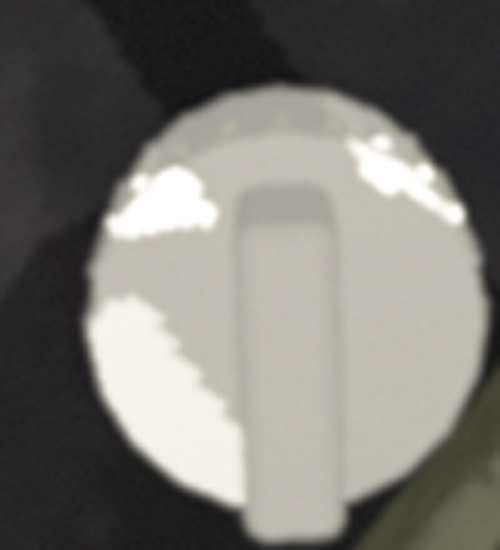

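Run:
```python
from h import *
f=manip.grab_frame("wrist"); bar(f,(287,218),(295,543),[270,135],5)
g=manip.grab_frame("top")
for z in(0,.03,.05): print(z,ray(f,[(425,147),(260,372)],z).round(3).tolist(), ray(g,[(313,156.7),(388,155)],z).round(3).tolist())
s=manip.grab_frame("side"); save(s,"s23",(225,140,305,225),8)
```

```text
bar len 0.04655826022528343 yaw -52.73477777149138 ctr [ 0.68027365 -0.18200373]
tool yaw 37.26522222850862
pos [ 0.6738 -0.1836  0.1491] yaw 35.5 q1,q6 [-21.3 -56.8]
shift NOW axes [ 0.63  0.26 10.21] | turn units -0.3 | shift AFTER turn [ 0.61  0.27 10.21]
0 [[0.727, -0.107, 0.0], [0.741, -0.382, 0.0]] [[0.723, -0.112, 0.0], [0.724, -0.379, 0.0]]
0.03 [[0.717, -0.109, 0.03], [0.729, -0.355, 0.03]] [[0.717, -0.112, 0.03], [0.718, -0.374, 0.03]]
0.05 [[0.711, -0.11, 0.05], [0.722, -0.337, 0.05]] [[0.714, -0.112, 0.05], [0.714, -0.371, 0.05]]
```

View pics/s23.png

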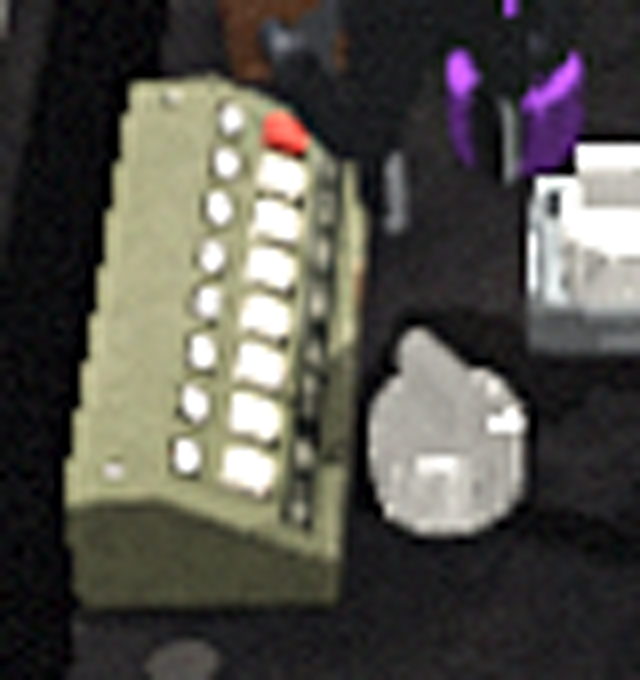

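```bash
python3 -m crank '[[0.62,0.25,0,-0.3],[0,0,0,0],[0,0,2.5,0],[0,0,2.5,0],[0,0,2.2,0],[0,0,1.5,0],[0,0,0,0],[0,0,0,0]]' 0.3|sed -n 1,2p; python3 fs.py
python3 - <<'E'
from h import *
f=manip.grab_frame("wrist"); save(f,"w24");
E
```

```text
time: 65.1
tool_pos: [0.6802, -0.182, 0.0625]
z 0.0625 rim -4.0 yaw 37.1 F [ 0.3 -0.5  0.5] T [-0.03 -0.05  0.02] w 0.303 q6 -58.2
```

View pics/w24.png

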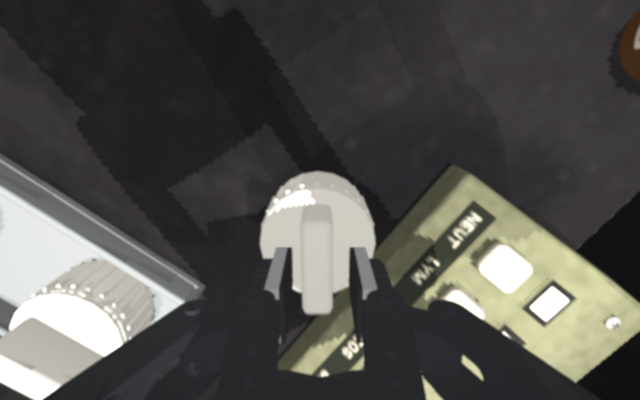

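Bar sits between the pads. Descending the rest and gripping.

```bash
python3 -m crank '[[0,0,0.7,0],[0,0,0.6,0],[0,0,0.2,0],[0,0,0,0],[0,0,0,0]]'|sed -n 1,2p; python3 fs.py
python3 -m crank '[[0,0,0,0],[0,0,0,0],[0,0,0,0],[0,0,0,0],[0,0,0,0],[0,0,0,0]]' 0
python3 -m crank '[[0,0,-1,0],[0,0,-2,0],[0,0,-3,0],[0,0,-3,0],[0,0,-1.5,0],[0,0,0,0],[0,0,0,0]]'|head -2
python3 - <<'E'
from h import *
held("h25"); plan(.5393,.0395,.15,27)
E
```

```text
time: 65.57
tool_pos: [0.6807, -0.1822, 0.0483]
z 0.0483 rim -18.2 yaw 37.1 F [ 0.5 -0.9  0.3] T [-0.04 -0.01  0.02] w 0.299 q6 -58.2
time: 66.07
tool_pos: [0.6808, -0.1822, 0.0483]
tool_rot: [-0.0, 0.948, 0.319, 0.0]
contact_force: [-0.1, -0.0, -0.0]
gripper_width: 0.151
time: 66.65
tool_pos: [0.6813, -0.1824, 0.1545]
[[231.0, 292.0], [378.0, 292.0], [239.0, 697.0], [372.0, 697.0]]
[[245.0, 195.0], [368.0, 195.0], [251.0, 545.0], [364.0, 545.0]]
pos [ 0.6802 -0.182   0.1521] yaw 37.2 q1,q6 [-21.  -58.2]
shift NOW axes [  2.15 -26.16   0.24] | turn units 1.69 | shift AFTER turn [ -2.5  -26.13   0.21]
```

View pics/h25.png

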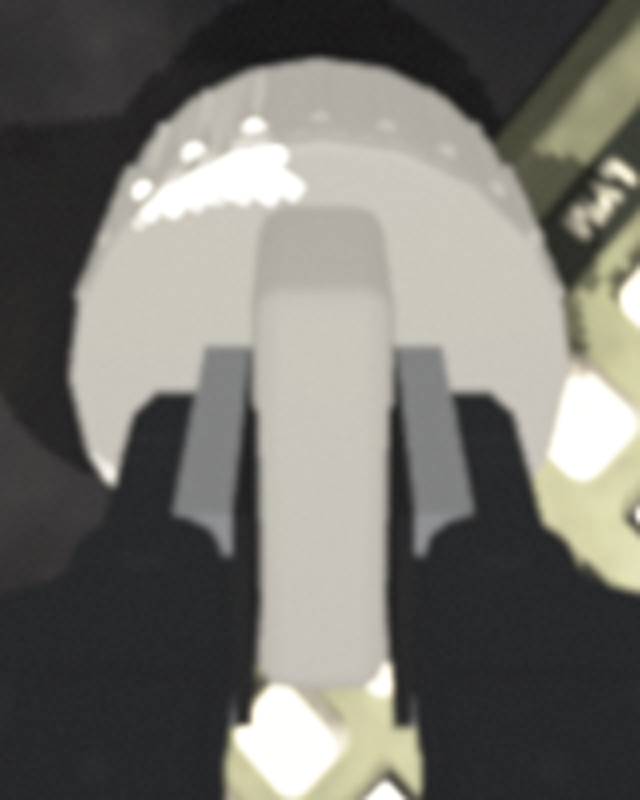

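```bash
python3 -m crank '[[0,-2,0,0.85],[0,0,0,0.84],[0,-3,0,0],[0,-3.5,0,0],[0,-3.5,0,0],[0,-3.5,0,0],[0,-3,0,0],[0,0,0,0],[0,0,0,0]]'|head -1
python3 - <<'E'
from h import *
plan(.5398,.0386,.12,27)
E
```

```text
time: 67.45
pos [ 0.5916 -0.0178  0.1503] yaw 27.1 q1,q6 [ -8.9 -36.1]
shift NOW axes [-2.03 -7.38  3.06] | turn units 0.02 | shift AFTER turn [-2.06 -7.38  3.03]
```

```bash
python3 -m crank '[[-0.7,-2.5,0,0],[-0.8,-2.9,0.5,0],[-0.5,-1.9,1,0],[0,0,1.5,0],[0,0,0,0],[0,0,0,0]]'|head -1
python3 - <<'E'
from h import *
plan(.5398,.0386,.09,27)
E
```

```text
time: 67.95
pos [0.5419 0.036  0.1214] yaw 27.0 q1,q6 [ -4. -31.]
shift NOW axes [-0.06 -0.33  3.14] | turn units -0.01 | shift AFTER turn [-0.07 -0.33  3.14]
```

```bash
sed -i 's/\.0485/.0483/' fs.py; python3 -m crank '[[-0.06,-0.28,0,0],[0,0,0.8,0],[0,0,1,0],[0,0,0.8,0],[0,0,0.5,0],[0,0,0,0],[0,0,0,0]]'|head -2; python3 fs.py
python3 -m crank '[[0,0,0.2,0],[0,0,0.15,0],[0,0,0,0],[0,0,0,0]]'|head -1; python3 fs.py
python3 -m crank '[[0,0,0.15,0],[0,0,0,0],[0,0,0,0]]'|head -1; python3 fs.py
```

```text
time: 68.53
tool_pos: [0.5406, 0.0389, 0.0916]
z 0.0916 rim 25.3 yaw 27.0 F [ 1.1 -0.7 -1.3] T [ 0.  0. -0.] w 0.149 q6 -30.8
time: 68.87
z 0.089 rim 22.7 yaw 27.0 F [ 0.8  0.5 -0.4] T [-0.01  0.05  0.01] w 0.145 q6 -30.8
time: 69.12
z 0.0873 rim 21.0 yaw 27.0 F [ 0.5 -0.2 -1. ] T [ 0.04  0.05 -0.04] w 0.148 q6 -30.8
```

```bash
python3 -m crank '[[0,0,0.15,0],[0,0,0.1,0],[0,0,0,0],[0,0,0,0]]'|head -1; python3 fs.py
python3 -m crank '[[0,0,0.1,0],[0,0,0.05,0],[0,0,0,0],[0,0,0,0]]'|head -1; python3 fs.py
python3 -m crank '[[0,0,0.1,0],[0,0,0,0],[0,0,0,0]]'|head -1; python3 fs.py
```

```text
time: 69.45
z 0.0847 rim 18.4 yaw 27.0 F [ 0.9  0.2 -1. ] T [-0.05 -0.05 -0.01] w 0.149 q6 -30.8
time: 69.78
z 0.0837 rim 17.4 yaw 27.0 F [-1.2 -0.3  2.4] T [ 0.07  0.19 -0.03] w 0.146 q6 -30.8
time: 70.03
z 0.0835 rim 17.2 yaw 27.0 F [-3.5  0.6  6.5] T [ 0.06  0.61 -0.05] w 0.15 q6 -30.8
```

Again the other flip, with the rim at 17 mm. I'll lift, turn back 60° and set down again as before.

```bash
python3 -m crank '[[0,0,-0.5,0],[0,0,-0.5,0],[0,0,0,-1],[0,0,0,-1.1],[0,0,0,-1.1],[0,0,0,-1.1],[0,0,0,-1.1],[0,0,0,-1.1],[0,0,0,-1.1],[0,0,0,-1.1]]'|head -1
python3 -m crank '[[0,0,0,-1.1],[0,0,0,-0.2],[0,0,0,0],[0,0,0,0]]'|head -1; python3 fs.py
python3 - <<'E'
from h import *
plan(.5405,.0392,.08,87)
E
```

```text
time: 70.87
time: 71.2
z 0.0923 rim 26.0 yaw 86.9 F [ 0.  -0.1 -0.9] T [-0.01 -0.01  0.03] w 0.151 q6 -90.6
pos [0.541  0.0389 0.0923] yaw 86.9 q1,q6 [ -3.8 -90.6]
shift NOW axes [ 0.03 -0.05  1.23] | turn units -0.02 | shift AFTER turn [ 0.03 -0.05  1.23]
```

```bash
python3 -m crank '[[0.03,-0.05,0.5,0],[0,0,0.4,0],[0,0,0.2,0],[0,0,0,0],[0,0,0,0]]'|head -1; python3 fs.py
python3 -m crank '[[0,0,0.15,0],[0,0,0.1,0],[0,0,0,0],[0,0,0,0]]'|head -1; python3 fs.py
python3 -m crank '[[0,0,0.1,0],[0,0,0.05,0],[0,0,0,0],[0,0,0,0]]'|head -1; python3 fs.py
```

```text
time: 71.62
z 0.0809 rim 14.6 yaw 87.0 F [ 0.5  0.2 -0.7] T [-0.07  0.05  0.03] w 0.146 q6 -90.7
time: 71.95
z 0.0788 rim 12.5 yaw 87.0 F [ 0.5  0.8 -0.4] T [-0.01 -0.07  0.03] w 0.15 q6 -90.7
time: 72.28
z 0.0774 rim 11.1 yaw 87.0 F [ 0.2 -0.7 -1.2] T [ 0.01 -0.05 -0.03] w 0.146 q6 -90.7
```

```bash
python3 -m crank '[[0,0,0.1,0],[0,0,0,0],[0,0,0.06,1],[0,0,0.06,1],[0,0,0.06,1],[0,0,0.06,1],[0,0,0,0]]'|head -1; python3 fs.py
python3 -m crank '[[0,0,0.06,1],[0,0,0.06,1],[0,0,0.06,1],[0,0,0,0]]'|head -1; python3 fs.py
python3 -m crank '[[0,0,0.06,1],[0,0,0.06,1],[0,0,0,0]]'|head -1; python3 fs.py
python3 -m crank '[[0,0,0.03,0.5],[0,0,0.03,0.5],[0,0,0,0]]'|head -1; python3 fs.py
python3 -m crank '[[0,0,0.03,0.5],[0,0,0.03,0.5],[0,0,0,0]]'|head -1; python3 fs.py
```

```text
time: 72.87
z 0.0746 rim 8.3 yaw 62.9 F [-0.4 -0.8  3.2] T [-0.18  0.07 -0.13] w 0.148 q6 -66.6
time: 73.2
z 0.0728 rim 6.5 yaw 45.1 F [-1.2 -3.   4. ] T [-0.59  0.2  -0.08] w 0.147 q6 -48.8
time: 73.45
z 0.0718 rim 5.5 yaw 33.1 F [-2.5 -2.7  5.2] T [-0.51  0.24 -0.06] w 0.145 q6 -36.8
time: 73.7
z 0.0714 rim 5.1 yaw 27.2 F [-1.9 -1.8  5.6] T [-0.46  0.25 -0.03] w 0.146 q6 -30.9
time: 73.95
z 0.071 rim 4.7 yaw 21.2 F [-1.1 -0.9  7. ] T [-0.34  0.26 -0.11] w 0.149 q6 -24.9
```

```bash
python3 -m crank '[[0,0,0.03,0.5],[0,0,0.03,0.5],[0,0,0,0]]'|head -1; python3 fs.py
python3 -m crank '[[0,0,0.03,0.5],[0,0,0.03,0.5],[0,0,0,0]]'|head -1; python3 fs.py
python3 -m crank '[[0,0,0.03,0.5],[0,0,0.03,0.5],[0,0,0,0]]'|head -1; python3 fs.py
```

```text
time: 74.2
z 0.0709 rim 4.6 yaw 15.3 F [-1.9 -2.3  8.7] T [-0.47  0.53  0.03] w 0.15 q6 -19.0
time: 74.45
z 0.0709 rim 4.6 yaw 9.3 F [-6.3 -3.3 13.1] T [-0.79  0.88  0.12] w 0.149 q6 -13.0
time: 74.7
z 0.0708 rim 4.5 yaw 3.3 F [-7.5 -5.7 16.4] T [-1.3   1.42  0.28] w 0.152 q6 -7.0
```

Cap 4 stopped at a rim height of about 4.6 mm, with force and torque rising, so it's faulty. Unscrewing.

```bash
python3 -m crank '[[0,0,-0.12,0],[0,0,0,-0.5],[0,0,0,-0.5],[0,0,-0.03,-1],[0,0,-0.06,-1],[0,0,-0.06,-1],[0,0,0,0]]'|head -1; python3 fs.py
python3 -m crank '[[0,0,-0.06,-1],[0,0,-0.06,-1],[0,0,-0.06,-1],[0,0,-0.06,-1],[0,0,-0.06,-1],[0,0,-0.06,-1],[0,0,0,0]]'|head -1; python3 fs.py
python3 -m crank '[[0,0,-0.06,-1],[0,0,-0.06,-1],[0,0,-0.06,-1],[0,0,-0.06,-1],[0,0,-0.1,0],[0,0,-0.2,0],[0,0,0,0]]'|head -1; python3 fs.py
```

```text
time: 75.28
z 0.0711 rim 4.8 yaw 27.5 F [-3.1 -1.6  5.5] T [-0.52  0.49 -0.09] w 0.149 q6 -31.2
time: 75.87
z 0.0746 rim 8.3 yaw 63.3 F [-1.8 -0.7  4.3] T [-0.25  0.25  0.01] w 0.142 q6 -67.0
time: 76.45
z 0.0793 rim 13.0 yaw 86.9 F [-1.1 -0.2 -1.3] T [ 0.01  0.02 -0.04] w 0.154 q6 -90.6
```

```bash
python3 -m crank '[[0,0,-1,0],[0,0,-2,0],[0,0,-2.5,0],[0,0,-1.6,0],[0,0,0,0]]'|head -1
python3 - <<'E'
from h import *
f=manip.grab_frame("top"); print(ray(f,[(373.75,218.75),(200+685/4,140+192/4)],.045)); save(f,"t26",(200,140,400,290),4)
plan(.427,-.3055,.15,88.6)
E
```

```text
time: 76.87
[[ 0.49477134 -0.3156111   0.045     ]
 [ 0.60104056 -0.3103972   0.045     ]]
pos [0.5422 0.0393 0.1533] yaw 87.0 q1,q6 [ -3.7 -90.7]
shift NOW axes [-35.04  -9.68   0.28] | turn units -0.27 | shift AFTER turn [-34.75 -10.67   0.33]
```

View pics/t26.png

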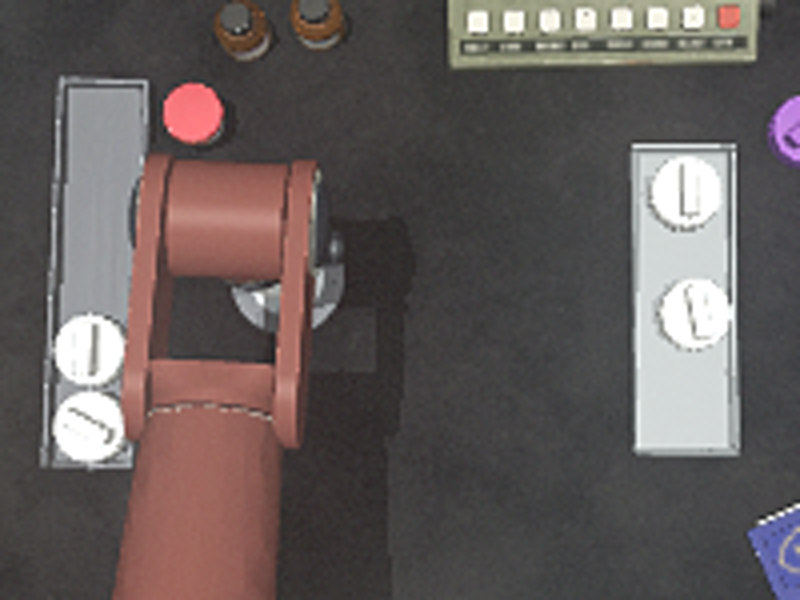

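```bash
python3 -m crank '[[0,0,0,-0.27],[-2.5,-0.7,0,0],[-3.5,-1.1,0,0],[-3.5,-1.1,0,0],[-3.5,-1.1,0,0],[-3.5,-1.1,0,0],[-3.5,-1.1,0,0],[-3.5,-1.1,0,0],[-3.5,-1.1,0,0],[-3.5,-1.1,0,0]]'|head -1
python3 -m crank '[[-3,-0.9,0,0],[-1.25,-0.37,1,0],[0,0,1.5,0],[0,0,2,0],[0,0,2,0],[0,0,1,0],[0,0,0,0],[0,0,0,0]]'|head -1
python3 - <<'E'
from h import *
f=manip.grab_frame("wrist"); save(f,"w27"); plan(.427,-.3055,.053,88.6)
E
```

```text
time: 77.75
time: 78.42
pos [ 0.4248 -0.3053  0.0757] yaw 88.6 q1,q6 [ -43.9 -132.5]
shift NOW axes [-0.01  0.22  2.27] | turn units 0.01 | shift AFTER turn [-0.01  0.22  2.27]
```

View pics/w27.png

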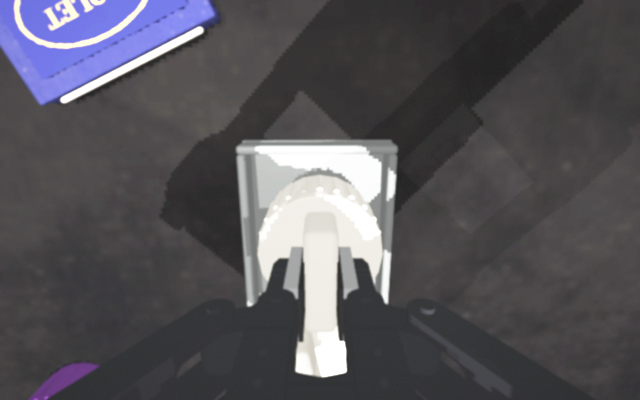

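```bash
python3 -m crank '[[0,0.1,1,0],[0,0,0.6,0],[0,0,0.3,0],[0,0,0.2,0],[0,0,0.1,0],[0,0,0,0],[0,0,0,0]]'|head -1; python3 fs.py
python3 -m crank '[[0,0,0.1,0],[0,0,0.05,0],[0,0,0,0],[0,0,0,0]]'|head -1; python3 fs.py
```

```text
time: 79.05
z 0.0539 rim -12.4 yaw 88.6 F [ 0.1  0.8 -0.7] T [-0.05  0.01  0.01] w 0.148 q6 -132.5
time: 79.38
z 0.0531 rim -13.2 yaw 88.6 F [-0.9  0.5  5.4] T [0.31 0.31 0.05] w 0.151 q6 -132.5
```

```bash
python3 -m crank '[[0,0,0,0],[0,0,0,0],[0,0,0,0],[0,0,-0.5,0],[0,0,-2,0],[0,0,-3,0],[0,0,-3,0],[0,0,-3,0],[0,0,-3,0],[0,0,0,0]]' 0.5|head -1
python3 -m crank '[[0,-3,0,0],[0,-3,0,0],[0,-3,0,0],[0,0,0,0],[0,0,0,0]]'|head -2
python3 - <<'E'
from h import *
f=manip.grab_frame("top"); save(f,"t28",(200,140,400,290),4)
f=manip.grab_frame("side"); save(f,"s28",(220,140,420,310),4)
E
```

```text
time: 80.22
time: 80.63
tool_pos: [0.3348, -0.3034, 0.1969]
```

View pics/t28.png

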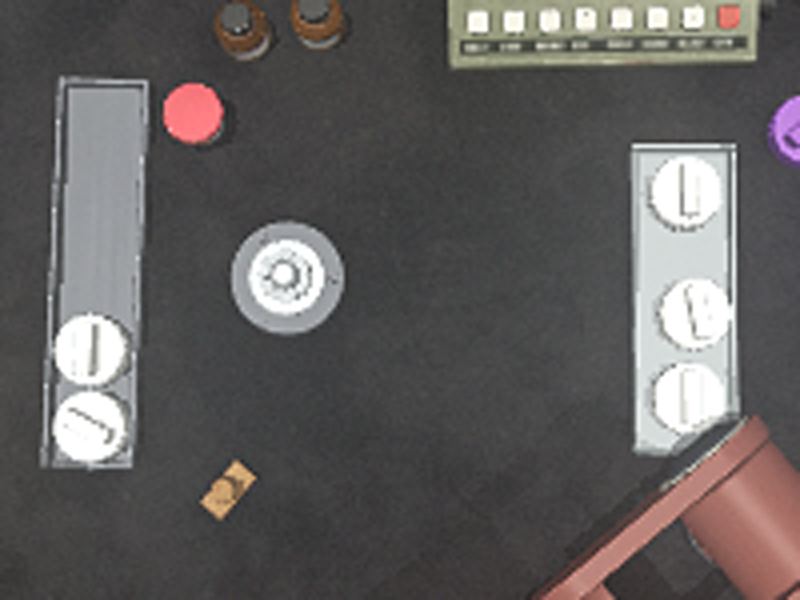

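View pics/s28.png

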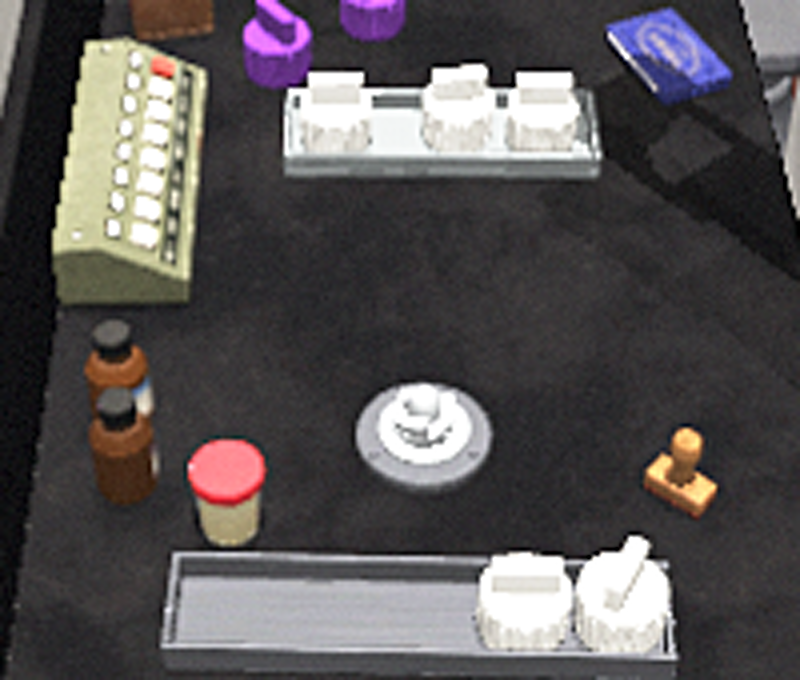

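Run:
```python
from plant import manip
s=manip.state(); print(s["time"],s["contact_force"]); print(manip.job_done())
```

```text
80.7333 [ 0.25070531  0.11420277 -0.5296726 ]
the job is handed in; nothing more can be done
None
```

The job is done and was handed in at 80.7 s, with the robot clear of everything. The old cap was brought forward first, then all four incoming caps were gauged, nearest first.

| Cap | Gauge result | Where it stands now |
|---|---|---|
| Old cap | not gauged | lane front; about 4 N felt at the lip before it was let go |
| 1 (nearest) | stopped with its rim 5 mm above the shoulder | reject tray |
| 2 | stopped with its rim 5 mm above the shoulder | reject tray |
| 3 | turned fully home, rim at 0 mm and tight at about 0.9 N m | lane, about 5 mm behind the old cap |
| 4 | stopped with its rim about 4.6 mm above the shoulder | reject tray |

- **Final check:** the last top and side pictures show both lane caps and all three rejects upright. The gauge is free, and the bottles, cup and stamp are where they were.
- **Cap 2 moved:** it was knocked about 4 cm along the tray while the robot was working elsewhere. It still stands upright inside the tray, so I left it and put cap 4 in the remaining space.
- **Caps 3 and 4 on the gauge:** each first came down on the thread 60° off, with its rim about 17 mm up. I lifted each one, turned it 60° back and set it down again before gauging.
- **Not measured again:** I did not re-measure the gap between the old cap and the lip after letting go. It should be within about 1 mm.

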